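Tighten the reservoir's clutch cap to the first click

ROBOT

A 6-joint arm with a two-finger parallel gripper is mounted at the origin on a cart in front of the work surface, level with it; the furniture and walls round the work are solid. World frame = base frame: x ahead of the robot, y to its left, z up, the work surface at z = 0. Lengths are in m, angles in rad, forces in N, time in s.
With the tool pointing down it reaches from about 0.4 to 0.825 m from the base axis. Payload 7 kg.
Tool frame: the origin (TCP) lies midway between the tips of the shut fingers; the grasp point (between the pads) lies 19 mm behind it; z points along the fingers, y is the line along which they close (so a half turn about z gives the same grasp; the last joint's range is limited). The gripper opens to 88 mm and grips with 3 to 60 N. Pads are 19 mm wide; open, the fingers measure 130 mm over their backs; the gripper's body (78 mm by 193 mm) begins 47 mm behind the grasp point.
Start: joints at [-0.857, 0.359, 0.012, 0, -1.224, -0.288], TCP at [0.279, -0.615, 0.227] pointing down, gripper open.
Joint ranges: [-3.07, 3.07], [-1.43, 2.12], [-1.02, 1.25], [-3.03, 1.67], [-3.05, -0], [-3.03, 3.03]. Speed limits (rad/s): [2.39, 2.39, 3.01, 3.14, 3.14, 3.14].

INTERFACE

Orientations are given as [roll, pitch, yaw] about the fixed x, y, z axes, in that order (R = Rz(yaw) Ry(pitch) Rx(roll)).
In Python, from station import get_state, grab_frame, calibration, job_done, boxes_of, regions_of, spot_point gives the robot as it stands. The module is installed in compiled form; this text tells all that it offers.
- The arm moves only by the tool arm_command, never from a script. Its argument "commands" is a list of rows, each an object of numbers: "tx", "ty", "tz": the shift along the tool's x, y, z each as a share of 25 cm, from -1 to 1; "twist": the turn about the tool's z as a share of 180 degrees, from -1 to 1. A call has exactly 8 rows; each row is the pose to reach, as a shift and turn from the pose commanded when the call began, along the tool's axes at that moment, turning the shorter way round; what a row does not reach only later rows make up. A row lasts 1/12 s, in which the tool goes at most 41.7 mm and 7.16 degrees, less where a joint would pass 70% of its speed; a pose out of reach is approached as far as the arm can. A call with a number of a shift or a turn outside -1 to 1 is refused whole. A call with a gripper value outside its range is refused whole. "claw" is the opening, from 0 (shut) to 1 (fully open), set as the call begins (left out, the last holds). The fingers move at their own pace and stop on an object; "grip_force" is the grip in N (left out, the last holds). Time passes only in rows, so rows that repeat a pose let the fingers close, or fill a call up. It gives the time, the measured TCP pose, the force, the opening and the grip force at its end, in the units of the state.
- get_state(): the state, without advancing time (a new reading comes with each control period).
- grab_frame(name): name is "scene" or "top"; returns the picture (480x640x3 uint8, red, green, blue); there is no depth.
- calibration(name): a dict with "camera_matrix" (3x3 intrinsics, pixels), "extrinsics" (4x4, takes a point from camera to world coordinates). Camera axes: x right, y down, z forward; pixel columns grow to the right and rows downward; lengths in m; the calibration is good to about 2 mm. A picture is of the moment at which its call begins. calibration takes no time and is no camera call.
- job_done(): hands the job in; it is judged then, once.
Trained networks look in the newest picture that a camera, given by its name, has taken for a name from the list of things; names that differ only in an ending like _2 or _b are one class to them, and where a whole thing is asked for, a point or a joint stands for the part that bears it (a point fixed in the world has none). Each returns a list of dicts, best first, with "score" (0 to 1); they miss things now and then, are a little off and sometimes report something else, mostly with a low value. They report only what shows in the picture. A call takes as long as a camera call. They do not tell look-alikes from the thing itself.
- boxes_of(query, camera): "rect" ([left, top, right, bottom] in pixels, round what is visible of it).
- regions_of(query, camera): "region" (480x640 bool, what is visible of it) and "rect" ([left, top, right, bottom] in pixels, round what is visible of it).
- spot_point(query, camera): "uv" ([column, row] in pixels: a listed point, or the origin of a listed thing).
The state is a dict: "t": time; "q": joint angles; "qd": joint speeds; "joint_efforts": joint torques, N m; "eef_pos": TCP position; "ee_rot": TCP orientation; "force": force on the tool from outside, world axes, zero at the start; "moment": the same for the moment, N m; "width": finger opening in m; "gripper_force": force on a finger pad.
Only numpy, scipy, OpenCV 4.12 (cv2) and the standard library are available. Lean on these libraries where they do the work, as an engineer would, in place of code of your own. Each camera call takes 0.05 s, during which the arm holds its last target. There are 200 camera calls.

TASK

The filler cap on the sloping shoulder of the disinfectant reservoir has been left loose under its dust cover. Lift the dust cover off and set it down, upright and open side down, inside the rim of its round steel stand (do not drop it). Then turn the cap's wing clockwise until its clutch clicks for the first time, stop before a second click, let go, and leave everything else on the desk where it stands.

Things in the scene. Friction and masses are not known exactly. Their poses are not given: they have to be found in the camera images.
- tank: White reservoir, fixed to the desk for the run, 150 wide (own y) x 150 deep (own x) x 144 mm high, with a low 21 mm high handle bow on its top at the back. Origin: centre of its underside on the desk; z up; own -x is its front. Its front is 62 mm high and a flat shoulder rises from it to the back at 35.5 degrees; the filler with cap and cover stands square on that shoulder, so its axis leans 35.5 degrees (0.62 rad) from vertical towards the front (own -x).
- collar (a point): On the filler axis, centre of the top face of the grey square flange (74 x 74 mm) on which cap and dust cover stand. The frame is that of the reservoir (z up), not of the leaning axis; the axis direction in this frame is (-0.581, 0, 0.814). The cap is 52 mm across and stands 43 mm above this point along the axis.
- cover: Loose grey dust cover, 80 g, an inverted cup that at the start sits over the cap with its open rim (on four tiny feet) on the flange (it is loose by about 3 mm). 64 mm outside diameter, 52 mm high, with a straight grip rib on top, 44 long (own x) x 12 thick (own y), rising from 51.5 to 79.5 mm. Origin: centre of the open rim; z along its axis towards the rib (at the start along the leaning filler axis).
- stand: Round steel stand on the desk, fixed for the run: base 96 mm across, round rim 18 mm high, 72 mm inside diameter, inner floor 6 mm above the desk. Origin: centre of the underside on the desk.
- wing_mid (a point): Centre of the cap's grip wing: a straight bar 44 long (own x) x 12 thick (own y) x 27 mm high (own z, 13.5 mm to either side of this point); own z is the leaning filler axis, pointing away from the reservoir. The point lies 29.5 mm from the collar point along the axis; a 39 mm disc lies just under the bar and the cap's 52 mm ribbed skirt below that; all turn together. Hidden under the cover at the start. Clockwise (seen looking down on the cap along the axis) tightens.
- cap (a joint): Angle of the cap, rad, growing clockwise; starts between 0.2 and 0.65. Up to 1.0 (screwed home) it turns lightly, about 0.05 N m. Then its slip clutch resists at once with about 0.3 N m, less and less up to the tooth top at 1.26; past about 1.32 it snaps on by itself to rest at 1.52 (first click) and stays there when let go. Let go before 1.2 it springs back. The next tooth top, at 1.79, would be the second click.
- reagent_bottle: Glass bottle, 63 mm diameter, 132 mm high; bystander. Origin: centre of underside.
- sample_cup: White sample cup with a red screw lid, 51 mm diameter, 64 mm high; bystander. Origin: centre of underside.
- vial_1: Brown vial with a white cap, 29 mm diameter, 65 mm high; bystander, fixed. Origin: centre of underside.
- plaster_roll: Roll of surgical tape lying flat, 58 mm diameter, 25 mm high; bystander, fixed. Origin: centre of underside.
- timer: White mechanical minute timer, 47 x 66 x 70 mm; bystander, fixed. Origin: centre of underside.
Mind the look-alikes: they are no part of the job. Of the things like the stand, leave any that is black or yellow; of the rest the larger one is meant.

How it is judged:
By the outcome, as a careful person would: the job done as asked, in the order asked, and still so for the second after the job is handed in, with the robot touching nothing.
It also fails if it takes over 58 s, if anything falls off the work surface, if the arm or the gripper's body presses on something with over 40 N, if the wrist force passes 120 N, or if a joint passes its speed limit or range.

## Working session

There is one attempt and no reset: what is moved stays moved. The work goes in short steps, Python scripts to look and compute and a tool call to move; the robot and the scene stay as the last step left them, time stands still between calls to the robot, and variables do not carry over. Pictures are saved under pics/ and viewed, at most 10 in all, crops included, and the job is handed in when it is done.

Besides the shell and the picture viewer there is one more tool, called after ">>>" by a JSON object that holds its "method" and its "body", one argument or row to a line. arm_command: Moves the arm, as the interface text tells. Shift numbers are shares of 25 cm and turn numbers shares of 180 degrees, none past 1 either way. Its arguments: {"type":"object","properties":{"commands":{"type":"array"},"claw":{"type":"number"},"grip_force":{"type":"number"}},"required":["commands"]}

```bash
mkdir -p pics; ls; cat > h.py <<'E'
import numpy as np, cv2
from station import *
from scipy.spatial.transform import Rotation as R
def ray(cam,uv):
    c=calibration(cam);K=np.array(c["camera_matrix"]);T=np.array(c["extrinsics"])
    d=T[:3,:3]@np.linalg.inv(K)@np.array([uv[0],uv[1],1.]);return T[:3,3],d/np.linalg.norm(d)
def atz(cam,uv,z):
    o,d=ray(cam,uv);return o+d*(z-o[2])/d[2]
def proj(cam,P):
    c=calibration(cam);K=np.array(c["camera_matrix"]);T=np.linalg.inv(np.array(c["extrinsics"]))
    p=K@(T[:3,:3]@np.asarray(P,float)+T[:3,3]);return p[:2]/p[2]
def tri(a,b):
    A=np.zeros((3,3));v=np.zeros(3)
    for o,d in (a,b):
        M=np.eye(3)-np.outer(d,d);A+=M;v+=M@o
    x=np.linalg.solve(A,v)
    return x,[np.linalg.norm((np.eye(3)-np.outer(d,d))@(x-o)) for o,d in (a,b)]
E
python3 - <<'E'
from h import *
np.set_printoptions(precision=3,suppress=True)
for c in("scene","top"):
    im=grab_frame(c);cv2.imwrite(f"pics/{c}0.png",im[:,:,::-1])
    print(c,np.array(calibration(c)["extrinsics"])[:3,3])
    for n in("tank","cover","stand","collar"):
        print(n,[(round(r["score"],2),np.round(r["uv"],1)) for r in spot_point(n,c)],[(round(r["score"],2),np.round(r["rect"])) for r in boxes_of(n,c)])
s=get_state();print(s)
E
```

```text
pics
scene [-0.276  0.735  0.677]
tank [(0.76, array([364. , 247.8]))] [(0.61, array([322., 182., 404., 268.]))]
cover [(0.71, array([367.8, 216.7]))] [(0.86, array([357., 194., 391., 227.]))]
stand [(0.93, array([289. , 331.1])), (0.87, array([245.5, 302.4])), (0.86, array([255.5, 357.6])), (0.79, array([313.2, 280.3]))] [(0.93, array([291., 267., 327., 294.])), (0.92, array([240., 347., 273., 370.])), (0.65, array([275., 321., 304., 344.])), (0.62, array([223., 288., 263., 314.]))]
collar [(0.75, array([372.1, 216.7]))] [(0.77, array([322., 185., 404., 266.]))]
top [ 0.386 -0.009  1.186]
tank [(0.56, array([395. , 233.2]))] [(0.7, array([361., 187., 447., 274.]))]
cover [(0.7, array([403.3, 233.8]))] []
stand [(0.86, array([182. , 292.1])), (0.79, array([308. , 236.1])), (0.74, array([230.3, 220.6])), (0.74, array([230.5, 291.1]))] [(0.96, array([169., 281., 198., 310.])), (0.75, array([287., 217., 330., 260.])), (0.74, array([210., 199., 252., 244.]))]
collar [(0.91, array([402.3, 236.5]))] [(0.88, array([362., 187., 446., 273.]))]
{'t': 0.9, 'q': array([-0.857,  0.359,  0.012,  0.   , -1.224, -0.288]), 'qd': array([-0.001,  0.001,  0.002, -0.001,  0.   ,  0.001]), 'joint_efforts': array([ -0.   , -58.236,  29.33 ,   7.002,   0.012,  -0.   ]), 'eef_pos': array([ 0.279, -0.615,  0.227]), 'ee_rot': array([-3.142,  0.   , -2.716]), 'force': array([ 0.141, -0.294,  0.138]), 'moment': array([ 0.005,  0.003, -0.012]), 'gripper_force': 0.0, 'width': 0.08773060703596436}
```

```bash
python3 - <<'E'
import cv2,numpy as np
a=cv2.imread("pics/top0.png")[150:350,140:480];b=cv2.imread("pics/scene0.png")[160:400,200:440]
a=cv2.resize(a,(680,400),interpolation=cv2.INTER_CUBIC);b=cv2.resize(b,(600,600),interpolation=cv2.INTER_CUBIC)
cv2.imwrite("pics/t0c.png",a);cv2.imwrite("pics/s0c.png",b)
E
```

```text
(no output)
```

View pics/t0c.png

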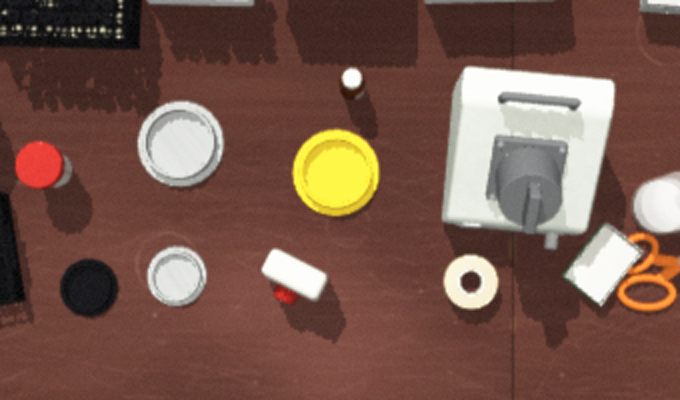

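View pics/s0c.png

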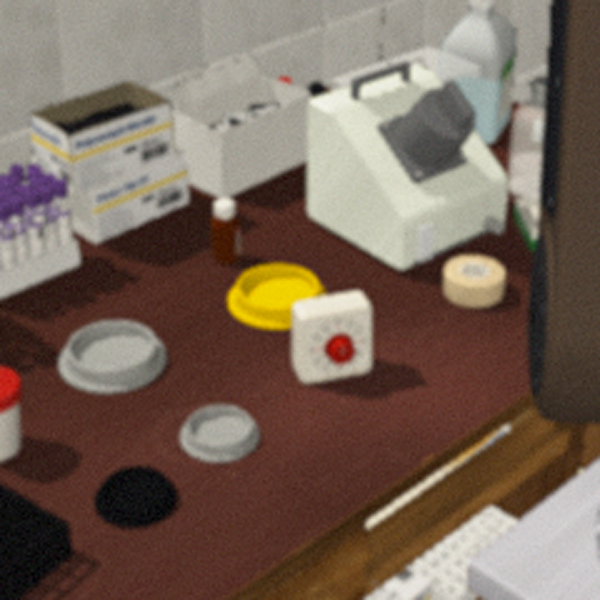

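The top crop shows the large grey stand at about full-image px (230,221). The yellow stand, the black stand and the small grey one are look-alikes. The tank is at (403,232), with its cover leaning towards the robot and the rib running roughly fore-aft. The scene crop agrees, and nothing hides the tank. Next I'll fit the models to the silhouettes.

```bash
cat > fit.py <<'E'
from h import *
from scipy.optimize import minimize
np.set_printoptions(precision=4,suppress=True)
AX=np.array([-.581,0,.814]);EX=np.array([.814,0,.581]);EY=np.array([0,1.,0])
def hullmask(cam,P,up=4):
    uv=np.array([proj(cam,p) for p in P])*up
    m=np.zeros((480*up,640*up),np.uint8);cv2.fillConvexPoly(m,cv2.convexHull(uv.astype(np.float32)).astype(np.int32),1);return m
def rz(a):return R.from_euler('z',a).as_matrix()
t=np.linspace(0,2*np.pi,24,endpoint=False)
TANK=np.array([[x,y,z] for y in(-.075,.075) for x,z in((-.075,0),(-.075,.062),(.04,.144),(.075,.144),(.075,0))])
BOW=np.array([[.058,y,.165] for y in (-.03,.03)])
def wtank(p,L):return L@rz(p[2]).T+[p[0],p[1],0]
def coverparts(c,a):
    u=np.cos(a)*EX+np.sin(a)*EY;v=-np.sin(a)*EX+np.cos(a)*EY
    cup=np.array([c+.032*(np.cos(q)*EX+np.sin(q)*EY)+h*AX for q in t for h in(0,.052)])
    rib=np.array([c+sx*.022*u+sy*.006*v+h*AX for sx in(-1,1) for sy in(-1,1) for h in(.0515,.0795)])
    return cup,rib
def iou(a,b):return (a&b).sum()/(a|b).sum()
def big(m,up=4):return cv2.resize(m.astype(np.uint8),None,fx=up,fy=up,interpolation=cv2.INTER_NEAREST)
E
cat > m1.py <<'E'
from fit import *
cams=("scene","top");reg={}
for c in cams:
    grab_frame(c)
    for n in("tank","cover","stand"): reg[c,n]=regions_of(n,c);print(c,n,[(round(r["score"],2),np.round(r["rect"]),r["region"].sum()) for r in reg[c,n]])
# tank from top & scene hulls
H={}
for c in cams:
    m=reg[c,"tank"][0]["region"].copy()
    ys,xs=np.nonzero(m);h=cv2.convexHull(np.stack([xs,ys],1).astype(np.float32)*4+2).astype(np.int32)
    H[c]=np.zeros((1920,2560),np.uint8);cv2.fillConvexPoly(H[c],h,1)
col,e=tri(ray("scene",spot_point("collar","scene")[0]["uv"]),ray("top",spot_point("collar","top")[0]["uv"]));print("collar tri",col,e)
p0=atz("top",spot_point("tank","top")[0]["uv"],0);print("tank top-spot",p0)
def f(p,cs=cams):return -sum(iou(hullmask(c,wtank(p,np.vstack([TANK,BOW]) if c=="scene" else TANK)),H[c]) for c in cs)
best=None
for y in(-.1,0,.1):
    r=minimize(f,[p0[0],p0[1],y],method="Nelder-Mead",options=dict(initial_simplex=np.array([[p0[0],p0[1],y]]*4)+np.vstack([np.zeros(3),np.diag([.01,.01,.1])]),xatol=2e-4,fatol=1e-4))
    if best is None or r.fun<best.fun:best=r
p=best.x;print("tank",p,best.fun,[f(p,(c,)) for c in cams])
loc=rz(p[2]).T@(col-[p[0],p[1],0]);print("collar in tank",loc,"expected z at x",.062+(loc[0]+.075)*np.tan(.62))
def g(q,cs):
    s=0
    C=np.array([q[0],q[1],.062+(q[0]+.075)*np.tan(.62)+.003])
    cup,rib=coverparts(C,q[2])
    for c in cs:
        m=hullmask(c,wtank(p,cup))|hullmask(c,wtank(p,rib));s-=iou(m,big(reg[c,"cover"][0]["region"]))
    return s
cs=[c for c in cams if reg[c,"cover"]]
best=None
for a in(-.6,-.2,.2,.6):
    r=minimize(g,[loc[0],loc[1],a],args=(cs,),method="Nelder-Mead",options=dict(initial_simplex=np.array([[loc[0],loc[1],a]]*4)+np.vstack([np.zeros(3),np.diag([.01,.01,.2])]),xatol=2e-4,fatol=1e-4))
    print(a,r.x,r.fun)
    if best is None or r.fun<best.fun:best=r
q=best.x;C=np.array([q[0],q[1],.062+(q[0]+.075)*np.tan(.62)+.003])
np.save("tank.npy",p);np.save("cov.npy",np.r_[C,q[2]])
print("collar world",wtank(p,C[None]),"grasp world",wtank(p,(C+.074*AX)[None]))
for c in cams:
    for r in spot_point("stand",c): print("stand",c,round(r["score"],2),atz(c,r["uv"],0))
im=[]
for c,(x,y,w,h) in zip(cams,((310,170,110,110),(350,175,110,110))):
    b=cv2.resize(grab_frame(c)[y:y+h,x:x+w,::-1],(400,400),interpolation=cv2.INTER_CUBIC)
    cup,rib=coverparts(C,q[2])
    for P,co in((TANK,(0,255,0)),(cup,(0,0,255)),(rib,(255,0,0))):
        uv=np.array([proj(c,k) for k in wtank(p,P)]);hh=((cv2.convexHull(uv.astype(np.float32))-[x-.5,y-.5])*400/w).astype(np.int32);cv2.polylines(b,[hh],True,co,1)
    im.append(b)
cv2.imwrite("pics/ov1.png",np.hstack(im))
E
python3 m1.py
```

```text
scene tank [(0.75, array([325., 184., 405., 266.]), np.int64(4180))]
scene cover [(0.97, array([358., 194., 389., 228.]), np.int64(732))]
scene stand [(0.98, array([239., 350., 270., 370.]), np.int64(580)), (0.9, array([273., 322., 303., 346.]), np.int64(562)), (0.64, array([224., 290., 264., 318.]), np.int64(917)), (0.56, array([289., 265., 328., 292.]), np.int64(690))]
top tank [(0.95, array([361., 184., 446., 274.]), np.int64(5017)), (0.66, array([388., 224., 421., 268.]), np.int64(1096))]
top cover [(0.8, array([388., 223., 423., 268.]), np.int64(1124))]
top stand [(0.95, array([215., 275., 243., 300.]), np.int64(685)), (0.84, array([172., 279., 200., 309.]), np.int64(653)), (0.69, array([212., 201., 252., 246.]), np.int64(1440)), (0.68, array([287., 217., 330., 257.]), np.int64(1442))]
collar tri [ 0.4905 -0.1733  0.1039] [np.float64(0.005823773728868348), np.float64(0.005823773728868372)]
tank top-spot [ 0.5081 -0.1723  0.    ]Traceback (most recent call last):
  File "m1.py", line 17, in <module>
    r=minimize(f,[p0[0],p0[1],y],method="Nelder-Mead",options=dict(initial_simple
[... 424 characters left out ...]
[c]) for c in cs)
                             ~~~^^^^^^^^^^^^^^^^^^^^^^^^^^^^^^^^^^^^^^^^^^^^^^^^^^^^^^^^^^^^^^^^^^^^^^^^^^^^^^^^^^^^^^^^^^
  File "m1.py", line 14, in <genexpr>
    def f(p,cs=cams):return -sum(iou(hullmask(c,wtank(p,np.vstack([TANK,BOW]) if c=="scene" else TANK)),H[c]) for c in cs)
                                     ~~~~~~~~^^^^^^^^^^^^^^^^^^^^^^^^^^^^^^^^^^^^^^^^^^^^^^^^^^^^^^^^^^
  File "fit.py", line 6, in hullmask
    uv=np.array([proj(cam,p) for p in P])*up
                 ~~~~^^^^^^^
  File "h.py", line 10, in proj
    c=calibration(cam);K=np.array(c["camera_matrix"]);T=np.linalg.inv(np.array(c["extrinsics"]))
ValueError: time passes only in moves, steps and waits
```

```bash
python3 - <<'E'
s=open('h.py').read()
s=s.replace("from station import *","from station import *\nimport functools,station\ncalibration=functools.lru_cache(None)(station.calibration)")
open('h.py','w').write(s)
E
python3 m1.py
```

```text
scene tank [(0.72, array([326., 182., 405., 269.]), np.int64(4161)), (0.58, array([358., 195., 392., 226.]), np.int64(752))]
scene cover [(0.77, array([358., 190., 390., 227.]), np.int64(741))]
scene stand [(0.72, array([290., 268., 329., 294.]), np.int64(689)), (0.71, array([240., 346., 272., 370.]), np.int64(637)), (0.64, array([225., 287., 264., 317.]), np.int64(938)), (0.62, array([278., 319., 302., 346.]), np.int64(529))]
top tank [(0.91, array([359., 184., 447., 274.]), np.int64(5032)), (0.7, array([149., 220., 180., 244.]), np.int64(555))]
top cover [(0.97, array([386., 224., 420., 267.]), np.int64(1081))]
top stand [(0.97, array([287., 216., 328., 260.]), np.int64(1450)), (0.91, array([210., 202., 248., 245.]), np.int64(1445)), (0.8, array([217., 275., 244., 303.]), np.int64(667)), (0.62, array([170., 281., 195., 309.]), np.int64(599)), (0.22, array([360., 187., 443., 272.]), np.int64(4809))]
collar tri [ 0.4855 -0.1638  0.1135] [np.float64(0.0029292190484153493), np.float64(0.00292921904841549)]
tank top-spot [ 0.5099 -0.1685  0.    ]
tank [ 0.5083 -0.1745 -0.0773] -1.8798800877482678 [np.float64(-0.9209851632047478), np.float64(-0.9588949245435199)]
collar in tank [-0.0236  0.0089  0.1135] expected z at x 0.09870897597152406
-0.6 [-0.019  -0.0017 -0.0351] -1.8452521044826564
-0.2 [-0.0195 -0.0019 -0.073 ] -1.8471693191097063
0.2 [-0.0194 -0.0011 -0.0412] -1.8458444450512277
0.6 [-0.0196 -0.0009  0.0039] -1.8414904687725047
collar world [[ 0.4888 -0.175   0.1046]] grasp world [[ 0.4459 -0.1716  0.1649]]
stand scene 0.95 [0.5279 0.2022 0.    ]
stand scene 0.82 [0.5047 0.0269 0.    ]
stand scene 0.67 [0.365  0.2944 0.    ]
stand scene 0.61 [0.3894 0.1889 0.    ]
stand top 0.83 [0.5333 0.1925 0.    ]
stand top 0.79 [0.3718 0.2975 0.    ]
stand top 0.61 [0.376  0.1994 0.    ]
stand top 0.58 [0.4964 0.0224 0.    ]
stand top 0.49 [0.382  0.0712 0.    ]
```

View pics/ov1.png

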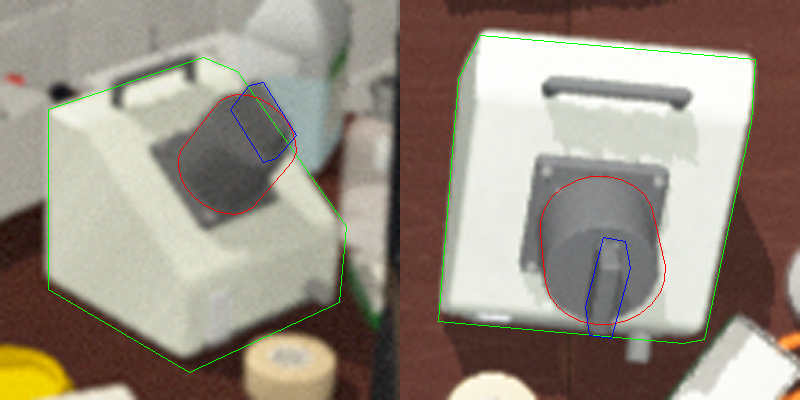

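The overlay fits both views: tank outline, cup and rib line up within about 2 px (rib top near (602,335) in the right panel). Now I'll work out the approach.

```bash
cat > go.py <<'E'
from h import *
import sys
def rel(target,yaw=None,pose=None):
    s=get_state();pos=s["eef_pos"];r=R.from_euler('xyz',s["ee_rot"]);M=r.as_matrix()
    d=M.T@(np.array(target)-pos)/.25
    psi=np.arctan2(M[1,0],M[0,0]);tw=0
    if yaw is not None: tw=-((yaw-psi+np.pi/2)%np.pi-np.pi/2)/np.pi
    print("t %.2f pos %s psi %.3f w %.4f F %s gf %.1f"%(s["t"],np.round(pos,4),psi,s["width"],np.round(s["force"],1),s["gripper_force"]))
    print("tx,ty,tz,twist",np.round(d,4),round(tw,4))
if __name__=="__main__":
    a=[float(v) for v in sys.argv[1:]];rel(a[:3],a[3] if len(a)>3 else None)
E
python3 go.py .446 -.172 .227 -.12;python3 go.py .446 -.172 .146 -.12
```

```text
t 2.20 pos [ 0.2788 -0.6147  0.2266] psi -2.716 w 0.0876 F [ 0.1 -0.4  0.9] gf 0.0
tx,ty,tz,twist [-1.3406  1.3364 -0.0018] 0.1737
t 2.20 pos [ 0.2788 -0.6147  0.2266] psi -2.716 w 0.0876 F [ 0.1 -0.4  0.9] gf 0.0
tx,ty,tz,twist [-1.3406  1.3364  0.3222] 0.1737
```

>>> {"method": "arm_command", "body": {
  "commands": [
    {"tx": -0.1, "ty": 0.1, "tz": 0, "twist": 0.03},
    {"tx": -0.22, "ty": 0.22, "tz": 0, "twist": 0.06},
    {"tx": -0.33, "ty": 0.33, "tz": 0, "twist": 0.09},
    {"tx": -0.44, "ty": 0.44, "tz": 0, "twist": 0.12},
    {"tx": -0.55, "ty": 0.55, "tz": 0, "twist": 0.15},
    {"tx": -0.66, "ty": 0.66, "tz": 0, "twist": 0.174},
    {"tx": -0.77, "ty": 0.77, "tz": 0, "twist": 0.174},
    {"tx": -0.88, "ty": 0.88, "tz": 0, "twist": 0.174}
  ],
  "claw": 1,
  "grip_force": 20
}}

```text
t: 2.87
eef_pos: [0.3885, -0.3218, 0.2269]
ee_rot: [-3.141, 0.001, 3.02]
force: [1.2, 0.4, 0.4]
width: 0.0876
gripper_force: 0.0
```

```bash
python3 go.py .446 -.172 .227 -.12
```

```text
t 2.87 pos [ 0.3885 -0.3218  0.2269] psi 3.020 w 0.0876 F [1.2 0.4 0.4] gf 0.0
tx,ty,tz,twist [-1.555e-01  6.226e-01 -5.000e-04] -0.0005
```

>>> {"method": "arm_command", "body": {
  "commands": [
    {"tx": -0.03, "ty": 0.14},
    {"tx": -0.07, "ty": 0.28},
    {"tx": -0.11, "ty": 0.42},
    {"tx": -0.14, "ty": 0.54},
    {"tx": -0.155, "ty": 0.62},
    {"tx": -0.155, "ty": 0.62},
    {"tx": -0.155, "ty": 0.62},
    {"tx": -0.155, "ty": 0.62}
  ]
}}

```text
invalid input
```

```bash
cat > v.py <<'E'
from fit import *
import sys
# v.py name: side by side crops of both cameras round the work, with projected TCP-tip mark
def shot(name,wins,mark=()):
    im=[]
    for c,(x,y,w,h) in wins:
        k=400/w;b=cv2.resize(grab_frame(c)[y:y+h,x:x+w,::-1],(400,int(h*k)),interpolation=cv2.INTER_CUBIC)
        for m in mark:
            u=(proj(c,m)-[x-.5,y-.5])*k;cv2.circle(b,tuple(int(v) for v in u),3,(0,0,255),1)
        im.append(b)
    cv2.imwrite("pics/%s.png"%name,np.hstack(im))
if __name__=="__main__":
    s=get_state();p=s["eef_pos"]
    shot(sys.argv[1],[("scene",(310,150,110,130)),("top",(350,175,110,130))],[p,p+[0,0,.019]])
E
python3 go.py .446 -.172 .146 -.12; python3 v.py a1
```

```text
t 2.87 pos [ 0.3885 -0.3218  0.2269] psi 3.020 w 0.0876 F [1.2 0.4 0.4] gf 0.0
tx,ty,tz,twist [-0.1552  0.6227  0.3235] -0.0005
```

View pics/a1.png

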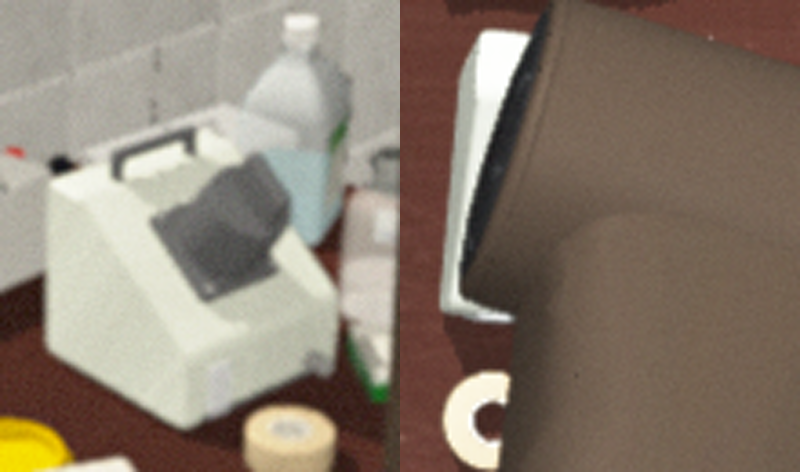

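The arm hides the tank in the top view, while the scene view still shows the cover (rib near crop (265,195)). That move was refused because every row needs all four fields, so I'll resend it complete.

>>> {"method": "arm_command", "body": {
  "commands": [
    {"tx": -0.03, "ty": 0.14, "tz": 0, "twist": 0},
    {"tx": -0.07, "ty": 0.28, "tz": 0, "twist": 0},
    {"tx": -0.11, "ty": 0.42, "tz": 0, "twist": 0},
    {"tx": -0.14, "ty": 0.54, "tz": 0, "twist": 0},
    {"tx": -0.155, "ty": 0.62, "tz": 0.03, "twist": 0},
    {"tx": -0.155, "ty": 0.62, "tz": 0.1, "twist": 0},
    {"tx": -0.155, "ty": 0.62, "tz": 0.1, "twist": 0},
    {"tx": -0.155, "ty": 0.62, "tz": 0.1, "twist": 0}
  ]
}}

```text
t: 3.63
eef_pos: [0.4449, -0.1744, 0.2013]
ee_rot: [-3.141, -0.002, 3.021]
force: [0.4, -0.9, -0.3]
width: 0.0879
gripper_force: 0.0
```

```bash
python3 go.py .446 -.172 .146 -.12; python3 v.py a2
```

```text
t 3.63 pos [ 0.4449 -0.1744  0.2013] psi 3.021 w 0.0879 F [ 0.4 -0.9 -0.3] gf 0.0
tx,ty,tz,twist [-0.0036  0.0102  0.2211] -0.0001
```

View pics/a2.png

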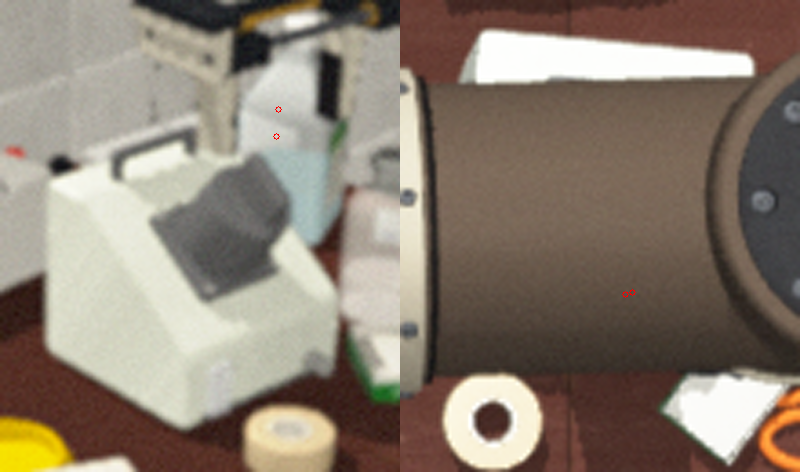

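In the scene view the open fingers (crop (215,110) and (330,90)) straddle the rib. The top view is blocked by the arm. I'll descend and grip.

>>> {"method": "arm_command", "body": {
  "commands": [
    {"tx": -0.003, "ty": 0.01, "tz": 0.08, "twist": 0},
    {"tx": -0.003, "ty": 0.01, "tz": 0.16, "twist": 0},
    {"tx": -0.003, "ty": 0.01, "tz": 0.22, "twist": 0},
    {"tx": -0.003, "ty": 0.01, "tz": 0.22, "twist": 0},
    {"tx": -0.003, "ty": 0.01, "tz": 0.22, "twist": 0},
    {"tx": -0.003, "ty": 0.01, "tz": 0.22, "twist": 0},
    {"tx": -0.003, "ty": 0.01, "tz": 0.22, "twist": 0},
    {"tx": -0.003, "ty": 0.01, "tz": 0.22, "twist": 0}
  ]
}}

```text
t: 4.4
eef_pos: [0.4471, -0.1721, 0.1477]
ee_rot: [3.141, 0.002, 3.021]
force: [0.4, 0.6, -0.1]
width: 0.0877
gripper_force: 0.0
```

>>> {"method": "arm_command", "body": {
  "commands": [
    {"tx": 0, "ty": 0, "tz": 0, "twist": 0},
    {"tx": 0, "ty": 0, "tz": 0, "twist": 0},
    {"tx": 0, "ty": 0, "tz": 0, "twist": 0},
    {"tx": 0, "ty": 0, "tz": 0, "twist": 0},
    {"tx": 0, "ty": 0, "tz": 0, "twist": 0},
    {"tx": 0, "ty": 0, "tz": 0, "twist": 0},
    {"tx": 0, "ty": 0, "tz": 0, "twist": 0},
    {"tx": 0, "ty": 0, "tz": 0, "twist": 0}
  ],
  "claw": 0,
  "grip_force": 15
}}

```text
t: 5.07
eef_pos: [0.4461, -0.1712, 0.1465]
ee_rot: [3.14, -0.001, 3.02]
force: [-4.4, 15.4, 8.4]
width: 0.04
gripper_force: 13.3
```

```bash
python3 - <<'E'
from v import *
p=get_state();print(p["t"],p["width"],p["force"],p["moment"])
p=p["eef_pos"]
shot("a3",[("scene",(345,160,60,80))],[p,p+[0,0,.019]])
E
```

```text
5.0667 0.03995203547686736 [-4.4192 15.3972  8.3701] [ 5.5364  1.4621 -0.0227]
```

View pics/a3.png

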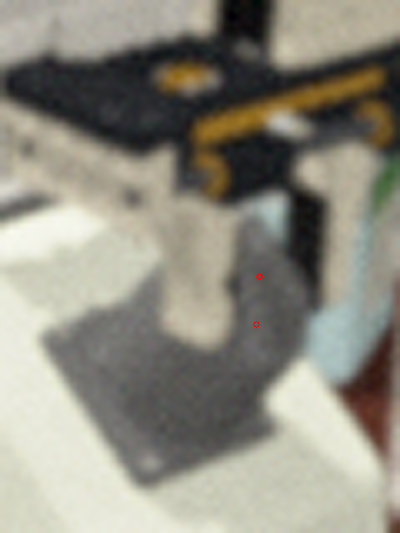

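The left finger tip appears jammed on the cup's upper edge (crop (200,340)), short of the rib. I'll open, go 5 mm up and 3 mm towards the front, and close again.

>>> {"method": "arm_command", "body": {
  "commands": [
    {"tx": 0, "ty": 0, "tz": 0, "twist": 0},
    {"tx": 0, "ty": 0, "tz": 0, "twist": 0},
    {"tx": 0, "ty": 0, "tz": 0, "twist": 0},
    {"tx": 0, "ty": 0, "tz": 0, "twist": 0},
    {"tx": 0.012, "ty": 0, "tz": -0.02, "twist": 0},
    {"tx": 0.012, "ty": 0, "tz": -0.02, "twist": 0},
    {"tx": 0.012, "ty": 0, "tz": -0.02, "twist": 0},
    {"tx": 0.012, "ty": 0, "tz": -0.02, "twist": 0}
  ],
  "claw": 0.7,
  "grip_force": 10
}}

```text
t: 5.78
eef_pos: [0.4435, -0.1716, 0.1517]
ee_rot: [3.142, 0.0, 3.021]
force: [-0.7, -0.6, 0.3]
width: 0.0612
gripper_force: 0.0
```

>>> {"method": "arm_command", "body": {
  "commands": [
    {"tx": 0, "ty": 0, "tz": 0, "twist": 0},
    {"tx": 0, "ty": 0, "tz": 0, "twist": 0},
    {"tx": 0, "ty": 0, "tz": 0, "twist": 0},
    {"tx": 0, "ty": 0, "tz": 0, "twist": 0},
    {"tx": 0, "ty": 0, "tz": 0, "twist": 0},
    {"tx": 0, "ty": 0, "tz": 0, "twist": 0},
    {"tx": 0, "ty": 0, "tz": 0, "twist": 0},
    {"tx": 0, "ty": 0, "tz": 0, "twist": 0}
  ],
  "claw": 0,
  "grip_force": 10
}}

```text
t: 6.45
eef_pos: [0.4435, -0.1715, 0.1516]
ee_rot: [3.142, -0.0, 3.021]
force: [0.9, 0.3, 0.4]
width: 0.0134
gripper_force: 0.3
```

>>> {"method": "arm_command", "body": {
  "commands": [
    {"tx": 0, "ty": 0, "tz": 0, "twist": 0},
    {"tx": 0, "ty": 0, "tz": 0, "twist": 0},
    {"tx": 0, "ty": 0, "tz": 0, "twist": 0},
    {"tx": 0.012, "ty": -0.001, "tz": -0.016, "twist": 0},
    {"tx": 0.023, "ty": -0.001, "tz": -0.033, "twist": 0},
    {"tx": 0.035, "ty": -0.001, "tz": -0.049, "twist": 0},
    {"tx": 0.046, "ty": -0.002, "tz": -0.065, "twist": 0},
    {"tx": 0.046, "ty": -0.002, "tz": -0.065, "twist": 0}
  ],
  "grip_force": 15
}}

```text
t: 7.12
eef_pos: [0.4314, -0.1709, 0.1688]
ee_rot: [-3.141, 0.001, 3.021]
force: [0.3, -0.3, -0.5]
width: 0.0119
gripper_force: 14.9
```

```bash
python3 - <<'E'
from v import *
p=get_state();print(p["t"],p["width"],p["force"],p["gripper_force"])
p=p["eef_pos"]
shot("a4",[("scene",(335,160,70,80))],[p,p+[0,0,.019]])
E
```

```text
7.1167 0.011865141203701331 [ 0.3189 -0.252  -0.4624] 14.943235963582993
```

View pics/a4.png

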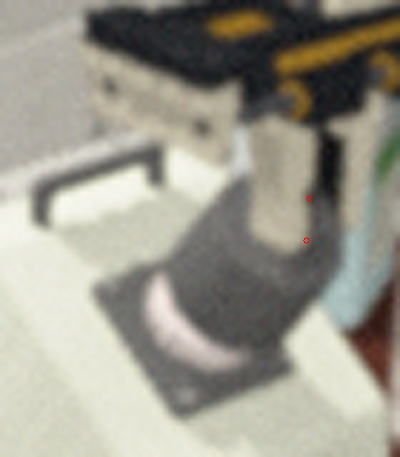

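The cover is gripped (12 mm wide) and rising square. The cap's light skirt shows at crop (180,330). I'll continue along the axis.

>>> {"method": "arm_command", "body": {
  "commands": [
    {"tx": 0.02, "ty": -0.001, "tz": -0.028, "twist": 0},
    {"tx": 0.04, "ty": -0.002, "tz": -0.056, "twist": 0},
    {"tx": 0.06, "ty": -0.003, "tz": -0.084, "twist": 0},
    {"tx": 0.08, "ty": -0.003, "tz": -0.112, "twist": 0},
    {"tx": 0.1, "ty": -0.004, "tz": -0.14, "twist": 0},
    {"tx": 0.11, "ty": -0.005, "tz": -0.18, "twist": 0},
    {"tx": 0.11, "ty": -0.005, "tz": -0.25, "twist": 0},
    {"tx": 0.11, "ty": -0.005, "tz": -0.25, "twist": 0}
  ]
}}

```text
t: 7.83
eef_pos: [0.4059, -0.169, 0.2341]
ee_rot: [-3.141, 0.005, 3.021]
force: [1.5, 0.3, -0.6]
width: 0.0116
gripper_force: 14.9
```

```bash
python3 - <<'E'
from fit import *
import go
# stand refine
out={}
for c in("scene","top"):
    im=grab_frame(c)
    for r in regions_of("stand",c):
        m=r["region"];ys,xs=np.nonzero(m);cen=[xs.mean(),ys.mean()]
        hsv=cv2.cvtColor(im,cv2.COLOR_RGB2HSV)[m].mean(0)
        w=atz(c,cen,.008);print(c,round(r["score"],2),m.sum(),np.round(w,4),np.round(hsv))
# wing / cap
for c in("scene","top"):
    for n in("wing_mid","collar","cover"):print(c,n,[(round(r["score"],2),np.round(r["uv"],1)) for r in spot_point(n,c)])
E
python3 go.py .54 .1 .22
```

```text
scene 0.65 996 [0.5236 0.1998 0.008 ] [ 24.  20. 153.]
scene 0.65 659 [0.3614 0.2991 0.008 ] [86. 76. 23.]
scene 0.58 703 [0.5013 0.0267 0.008 ] [ 25. 248. 224.]
scene 0.57 577 [0.3759 0.2024 0.008 ] [ 23.  21. 155.]
top 0.75 1361 [0.5297 0.1982 0.008 ] [ 39.   5. 209.]
top 0.72 589 [0.5206 0.0254 0.008 ] [ 28. 189. 245.]
top 0.68 684 [0.3674 0.294  0.008 ] [103.  40.  31.]
top 0.61 151 [0.3777 0.2186 0.008 ] [ 39.   5. 209.]
scene wing_mid [(0.54, array([377.4, 211. ]))]
scene collar [(0.95, array([370.1, 217.9])), (0.43, array([293.8, 263.3]))]
scene cover [(0.79, array([385.1, 191.4]))]
top wing_mid [(0.65, array([405.2, 243.5]))]
top collar [(0.55, array([401.2, 238.8]))]
top cover []
t 8.33 pos [ 0.4044 -0.1686  0.2299] psi 3.021 w 0.0120 F [-0.2 -0.4 -1.7] gf 14.9
tx,ty,tz,twist [-0.4089  1.1319  0.0393] 0
```

The stand is the grey one at about (0.529, 0.198). The tool can't tilt, so the cover hangs leaning 35.5°, and the stand's wall would get in the way of righting it there. I'll right it on a free patch of desk first, pivoting it on its low edge.

```bash
python3 - <<'E'
from fit import *
import cv2
for uv in((305,290),(332,280),(332,270),(361,290),(332,262)):print(uv,np.round(atz("top",uv,0),3))
im=cv2.imread("pics/top0.png");hsv=cv2.cvtColor(im,cv2.COLOR_BGR2HSV)
m=((hsv[...,1]<60)&(hsv[...,2]>110)).astype(np.uint8);m[:195]=0;m[250:]=0;m[:,:205]=0;m[:,260:]=0
k=cv2.findContours(m,cv2.RETR_EXTERNAL,cv2.CHAIN_APPROX_NONE)[0];k=max(k,key=cv2.contourArea)
e=cv2.fitEllipse(k);print(e,atz("top",e[0],.009),[np.linalg.norm(atz("top",(e[0][0]+e[1][0]/2,e[0][1]),z)-atz("top",(e[0][0]-e[1][0]/2,e[0][1]),z)) for z in(0,.018)])
s=get_state();print(s["eef_pos"])
E
python3 go.py .36 -.06 .2; python3 go.py .36 -.06 .1
```

```text
(305, 290) [0.378 0.028 0.   ]
(332, 280) [ 0.4   -0.032  0.   ]
(332, 270) [ 0.423 -0.031  0.   ]
(361, 290) [ 0.379 -0.096  0.   ]
(332, 262) [ 0.44  -0.031  0.   ]
((229.8746795654297, 221.30322265625), (42.02870559692383, 42.714561462402344), 55.71831130981445) [0.528  0.1973 0.009 ] [np.float64(0.09440167445729931), np.float64(0.09296853953111862)]
[ 0.4044 -0.1686  0.2299]
t 8.33 pos [ 0.4044 -0.1686  0.2299] psi 3.021 w 0.0120 F [-0.2 -0.4 -1.7] gf 14.9
tx,ty,tz,twist [0.2285 0.4098 0.1199] 0
t 8.33 pos [ 0.4044 -0.1686  0.2299] psi 3.021 w 0.0120 F [-0.2 -0.4 -1.7] gf 14.9
tx,ty,tz,twist [0.2282 0.4098 0.5199] 0
```

>>> {"method": "arm_command", "body": {
  "commands": [
    {"tx": 0, "ty": 0.1, "tz": 0, "twist": 0},
    {"tx": 0, "ty": 0.24, "tz": 0, "twist": 0},
    {"tx": 0, "ty": 0.38, "tz": 0, "twist": 0},
    {"tx": -0.05, "ty": 0.52, "tz": 0, "twist": 0},
    {"tx": -0.1, "ty": 0.66, "tz": 0.05, "twist": 0},
    {"tx": -0.15, "ty": 0.8, "tz": 0.1, "twist": 0},
    {"tx": -0.2, "ty": 0.92, "tz": 0.15, "twist": 0},
    {"tx": -0.24, "ty": 1.0, "tz": 0.2, "twist": 0}
  ]
}}

```text
t: 9.0
eef_pos: [0.4954, 0.0751, 0.1796]
ee_rot: [3.141, 0.001, 3.022]
force: [0.1, 0.0, -0.5]
width: 0.0119
gripper_force: 15.0
```

```bash
python3 go.py .502 .117 .085 -.12;python3 go.py .502 .117 .066 -.12
```

```text
t 9.00 pos [0.4954 0.0751 0.1796] psi 3.022 w 0.0119 F [ 0.1  0.  -0.5] gf 15.0
tx,ty,tz,twist [-0.0062  0.1695  0.3786] 0.0003
t 9.00 pos [0.4954 0.0751 0.1796] psi 3.022 w 0.0119 F [ 0.1  0.  -0.5] gf 15.0
tx,ty,tz,twist [-0.0061  0.1695  0.4546] 0.0003
```

>>> {"method": "arm_command", "body": {
  "commands": [
    {"tx": 0, "ty": 0.08, "tz": 0.08, "twist": 0},
    {"tx": 0, "ty": 0.15, "tz": 0.16, "twist": 0},
    {"tx": 0, "ty": 0.15, "tz": 0.24, "twist": 0},
    {"tx": 0, "ty": 0.15, "tz": 0.32, "twist": 0},
    {"tx": 0, "ty": 0.15, "tz": 0.37, "twist": 0},
    {"tx": 0, "ty": 0.15, "tz": 0.39, "twist": 0},
    {"tx": 0, "ty": 0.15, "tz": 0.39, "twist": 0},
    {"tx": 0, "ty": 0.15, "tz": 0.39, "twist": 0}
  ]
}}

```text
t: 9.67
eef_pos: [0.4991, 0.1096, 0.0831]
ee_rot: [-3.141, 0.0, 3.021]
force: [0.1, 0.2, -1.4]
width: 0.0121
gripper_force: 15.0
```

```bash
python3 go.py .502 .117 .066 -.12; python3 - <<'E'
from v import *
p=get_state()["eef_pos"]
shot("b1",[("scene",(225,215,110,110))],[p,p+[0,0,.019]])
E
```

```text
t 9.67 pos [0.4991 0.1096 0.0831] psi 3.021 w 0.0121 F [ 0.1  0.2 -1.4] gf 15.0
tx,ty,tz,twist [-0.0079  0.0308  0.0684] -0.0002
```

View pics/b1.png

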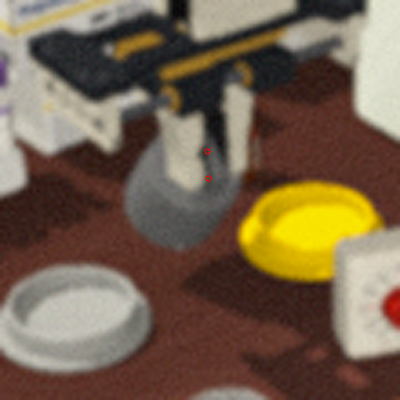

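The cover hangs over the free patch between the big stand and the yellow one (crop (180,200)), still tilted. I'll lower it to touch with a lighter grip.

>>> {"method": "arm_command", "body": {
  "commands": [
    {"tx": 0, "ty": 0.02, "tz": 0.02, "twist": 0},
    {"tx": 0, "ty": 0.02, "tz": 0.04, "twist": 0},
    {"tx": 0, "ty": 0.02, "tz": 0.05, "twist": 0},
    {"tx": 0, "ty": 0.02, "tz": 0.06, "twist": 0},
    {"tx": 0, "ty": 0.02, "tz": 0.068, "twist": 0},
    {"tx": 0, "ty": 0.02, "tz": 0.076, "twist": 0},
    {"tx": 0, "ty": 0.02, "tz": 0.076, "twist": 0},
    {"tx": 0, "ty": 0.02, "tz": 0.076, "twist": 0}
  ],
  "grip_force": 6
}}

```text
t: 10.38
eef_pos: [0.4994, 0.1145, 0.0637]
ee_rot: [-3.141, -0.0, 3.021]
force: [0.1, -0.1, 0.0]
width: 0.0117
gripper_force: 6.0
```

>>> {"method": "arm_command", "body": {
  "commands": [
    {"tx": 0, "ty": 0, "tz": 0.004, "twist": 0},
    {"tx": 0, "ty": 0, "tz": 0.008, "twist": 0},
    {"tx": 0, "ty": 0, "tz": 0.012, "twist": 0},
    {"tx": 0, "ty": 0, "tz": 0.016, "twist": 0},
    {"tx": 0, "ty": 0, "tz": 0.016, "twist": 0},
    {"tx": 0, "ty": 0, "tz": 0.016, "twist": 0},
    {"tx": 0, "ty": 0, "tz": 0.016, "twist": 0},
    {"tx": 0, "ty": 0, "tz": 0.016, "twist": 0}
  ]
}}

```text
t: 11.05
eef_pos: [0.4996, 0.1146, 0.06]
ee_rot: [3.141, 0.0, 3.021]
force: [-0.3, -0.2, 3.5]
width: 0.0118
gripper_force: 6.0
```

>>> {"method": "arm_command", "body": {
  "commands": [
    {"tx": -0.012, "ty": 0, "tz": -0.002, "twist": 0},
    {"tx": -0.024, "ty": 0.001, "tz": -0.004, "twist": 0},
    {"tx": -0.036, "ty": 0.001, "tz": -0.005, "twist": 0},
    {"tx": -0.048, "ty": 0.002, "tz": -0.006, "twist": 0},
    {"tx": -0.06, "ty": 0.002, "tz": -0.006, "twist": 0},
    {"tx": -0.072, "ty": 0.003, "tz": -0.006, "twist": 0},
    {"tx": -0.084, "ty": 0.003, "tz": -0.006, "twist": 0},
    {"tx": -0.096, "ty": 0.004, "tz": -0.005, "twist": 0}
  ]
}}

```text
t: 11.72
eef_pos: [0.5236, 0.1124, 0.0609]
ee_rot: [-3.141, -0.0, 3.021]
force: [-1.7, -0.5, 2.5]
width: 0.0125
gripper_force: 6.0
```

```bash
python3 - <<'E'
from v import *
s=get_state();p=s["eef_pos"];print(p,s["force"])
shot("b2",[("scene",(225,215,110,110))],[p,p+[0,0,.019]])
E
```

```text
[0.5236 0.1124 0.0609] [-1.6794 -0.4855  2.5305]
```

View pics/b2.png

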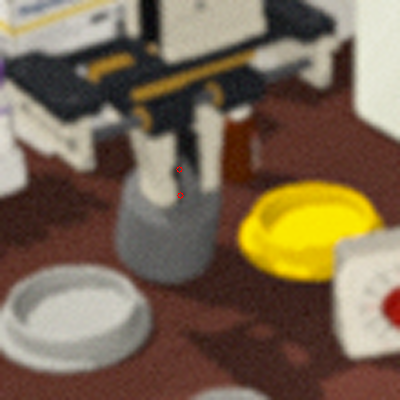

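The cover is visibly more upright with its base still in place (crop (165,230)), so the pivot works. I'll finish the arc.

>>> {"method": "arm_command", "body": {
  "commands": [
    {"tx": -0.016, "ty": 0.001, "tz": 0.002, "twist": 0},
    {"tx": -0.032, "ty": 0.001, "tz": 0.004, "twist": 0},
    {"tx": -0.048, "ty": 0.002, "tz": 0.006, "twist": 0},
    {"tx": -0.064, "ty": 0.002, "tz": 0.009, "twist": 0},
    {"tx": -0.08, "ty": 0.003, "tz": 0.013, "twist": 0},
    {"tx": -0.092, "ty": 0.003, "tz": 0.018, "twist": 0},
    {"tx": -0.104, "ty": 0.004, "tz": 0.023, "twist": 0},
    {"tx": -0.104, "ty": 0.004, "tz": 0.025, "twist": 0}
  ]
}}

```text
t: 12.43
eef_pos: [0.5501, 0.1106, 0.0552]
ee_rot: [-3.142, 0.001, 3.021]
force: [-2.8, -1.2, 9.7]
width: 0.012
gripper_force: 6.0
```

```bash
python3 - <<'E'
from v import *
s=get_state();p=s["eef_pos"];print(p,s["force"],s["moment"])
shot("b3",[("scene",(235,215,80,80))],[p,p+[0,0,.019]])
E
```

```text
[0.5501 0.1106 0.0552] [-2.7529 -1.2037  9.6832] [-0.2892  0.9072 -0.0031]
```

View pics/b3.png

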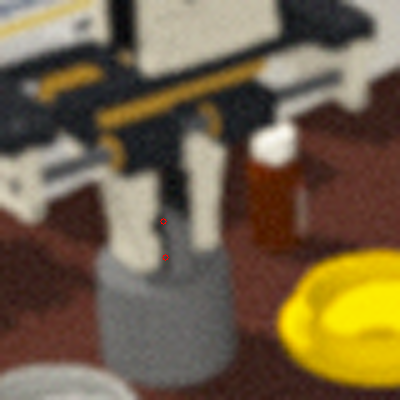

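The cover stands upright on the desk, pressed down with about 10 N. I'll release so it settles flat, then regrip.

>>> {"method": "arm_command", "body": {
  "commands": [
    {"tx": 0, "ty": 0, "tz": 0, "twist": 0},
    {"tx": 0, "ty": 0, "tz": 0, "twist": 0},
    {"tx": 0, "ty": 0, "tz": 0, "twist": 0},
    {"tx": 0, "ty": 0, "tz": 0, "twist": 0},
    {"tx": 0, "ty": 0, "tz": 0, "twist": 0},
    {"tx": 0, "ty": 0, "tz": 0, "twist": 0},
    {"tx": 0, "ty": 0, "tz": 0, "twist": 0},
    {"tx": 0, "ty": 0, "tz": 0, "twist": 0}
  ],
  "claw": 0.3
}}

```text
t: 13.15
eef_pos: [0.5493, 0.1105, 0.0548]
ee_rot: [3.142, -0.0, 3.021]
force: [-1.0, 0.2, -0.2]
width: 0.0265
gripper_force: 0.0
```

>>> {"method": "arm_command", "body": {
  "commands": [
    {"tx": 0, "ty": 0, "tz": 0, "twist": 0},
    {"tx": 0, "ty": 0, "tz": 0, "twist": 0},
    {"tx": 0, "ty": 0, "tz": 0, "twist": 0},
    {"tx": 0, "ty": 0, "tz": 0, "twist": 0},
    {"tx": 0, "ty": 0, "tz": 0, "twist": 0},
    {"tx": 0, "ty": 0, "tz": 0, "twist": 0},
    {"tx": 0, "ty": 0, "tz": 0, "twist": 0},
    {"tx": 0, "ty": 0, "tz": 0, "twist": 0}
  ],
  "claw": 0,
  "grip_force": 20
}}

```text
t: 13.82
eef_pos: [0.5492, 0.1105, 0.0548]
ee_rot: [-3.142, -0.0, 3.021]
force: [-0.2, -0.3, 0.6]
width: 0.0119
gripper_force: 20.0
```

```bash
cat > m2.py <<'E'
from fit import *
# upright cover pose from silhouettes: x,y (given base z), iou with hull of cup + rib
import sys
z0=float(sys.argv[1]);g0=[float(v) for v in sys.argv[2:4]];cams=sys.argv[4:]
reg={}
for c in cams:
    grab_frame(c);r=regions_of("cover",c);print(c,[(round(k["score"],2),np.round(k["rect"])) for k in r],[np.round(k["uv"],1) for k in spot_point("cover",c)],"pred",np.round(proj(c,[*g0,z0]),1))
    if r:reg[c]=big(r[0]["region"])
cup=np.array([[.032*np.cos(q),.032*np.sin(q),h] for q in t for h in(0,.052)])
def f(p,tilt=0):
    M=R.from_euler('y',p[2]).as_matrix()
    s=0
    for c in reg: s-=iou(hullmask(c,cup@M.T+[p[0],p[1],z0])|hullmask(c,np.array([[a*.022,b*.006,h] for a in(-1,1) for b in(-1,1) for h in(.0515,.0795)])@rz(-.12).T@M.T+[p[0],p[1],z0]),reg[c])
    return s
x0=[*g0,0.]
r=minimize(f,x0,method="Nelder-Mead",options=dict(initial_simplex=np.array([x0]*4)+np.vstack([np.zeros(3),np.diag([.01,.01,.15])]),xatol=3e-4,fatol=1e-4));print(r.x,r.fun/len(reg))
E
python3 m2.py 0 .55 .11 scene; python3 go.py .528 .197 .2
```

```text
scene [(0.66, array([359., 197., 380., 226.])), (0.65, array([255., 256., 284., 294.]))] [array([267.1, 287.8])] pred [269.1 285.7]
[0.55 0.11 0.  ] 0.0
t 13.97 pos [0.5493 0.1105 0.0548] psi 3.021 w 0.0118 F [ 0.8 -0.2 -0.5] gf 20.0
tx,ty,tz,twist [ 0.1261  0.3332 -0.5807] 0
```

```bash
python3 - <<'E'
from fit import *
cup=np.array([[.032*np.cos(q),.032*np.sin(q),h] for q in t for h in(0,.052)])
rr=[]
for _ in range(2):
    grab_frame("scene")
    rs=[r for r in regions_of("cover","scene") if r["rect"][0]<320]
    for r in rs[:1]:
        m=big(r["region"])
        def f(p):return -iou(hullmask("scene",cup+[p[0],p[1],0]),m)
        x0=[.55,.11];o=minimize(f,x0,method="Nelder-Mead",options=dict(initial_simplex=np.array([x0,[.56,.11],[.55,.12]]),xatol=3e-4,fatol=1e-4));print(o.x,o.fun,r["rect"])
uv=np.array([proj("scene",k) for k in cup+[.5493,.1105,0]]);print("pred",uv.min(0),uv.max(0))
E
```

```text
[0.5518 0.1078] -0.8121804845521227 [255.1, 257.6, 282.0, 293.9]
[0.5506 0.1098] -0.8308226259045931 [255.9, 257.3, 284.2, 293.8]
pred [254.3006 260.2076] [282.5522 293.5439]
```

```bash
python3 - <<'E'
from fit import *
for c in("scene","top"):
    im=cv2.imread(f"pics/{c}0.png");hsv=cv2.cvtColor(im,cv2.COLOR_BGR2HSV)
    x,y=proj(c,[.528,.197,.009]).astype(int)
    m=((hsv[...,1]<75)&(hsv[...,2]>90)).astype(np.uint8)
    w=np.zeros_like(m);w[y-26:y+27,x-28:x+29]=1;m&=w
    k=max(cv2.findContours(m,cv2.RETR_EXTERNAL,cv2.CHAIN_APPROX_NONE)[0],key=cv2.contourArea)
    h=np.zeros_like(m);cv2.drawContours(h,[k],-1,1,-1);H=big(h)
    for ro in(.038,.044,.048):
        M=np.array([[r*np.cos(q),r*np.sin(q),z] for q in t for r,z in((.048,0),(.048,.003),(ro,.018))])
        f=lambda p:-iou(hullmask(c,M+[p[0],p[1],0]),H)
        o=minimize(f,[.528,.197],method="Nelder-Mead",options=dict(initial_simplex=np.array([[.528,.197],[.538,.197],[.528,.207]]),xatol=2e-4,fatol=1e-4));print(c,ro,o.x,o.fun,cv2.boundingRect(k))
E
```

```text
scene 0.038 [0.5292 0.1971] -0.9443130118289353 (223, 287, 43, 31)
scene 0.044 [0.5263 0.1991] -0.9565828792406398 (223, 287, 43, 31)
scene 0.048 [0.5254 0.1995] -0.9081069140711288 (223, 287, 43, 31)
top 0.038 [0.528  0.1974] -0.9611097246485317 (208, 200, 44, 44)
top 0.044 [0.528  0.1974] -0.9611097246485317 (208, 200, 44, 44)
top 0.048 [0.5267 0.1959] -0.9679113898277477 (208, 200, 44, 44)
```

>>> {"method": "arm_command", "body": {
  "commands": [
    {"tx": 0, "ty": 0, "tz": -0.03, "twist": 0},
    {"tx": 0, "ty": 0, "tz": -0.07, "twist": 0},
    {"tx": 0, "ty": 0, "tz": -0.13, "twist": 0},
    {"tx": 0, "ty": 0, "tz": -0.16, "twist": 0},
    {"tx": 0.04, "ty": 0.1, "tz": -0.16, "twist": 0},
    {"tx": 0.08, "ty": 0.2, "tz": -0.16, "twist": 0},
    {"tx": 0.12, "ty": 0.3, "tz": -0.16, "twist": 0},
    {"tx": 0.126, "ty": 0.333, "tz": -0.16, "twist": 0}
  ]
}}

```text
t: 14.83
eef_pos: [0.5278, 0.1997, 0.0959]
ee_rot: [3.14, 0.001, 3.022]
force: [-0.6, -0.5, -0.3]
width: 0.0122
gripper_force: 20.0
```

```bash
python3 go.py .528 .197 .07; python3 - <<'E'
from fit import *
s=get_state();p=s["eef_pos"]
cup=np.array([[.032*np.cos(q),.032*np.sin(q),h] for q in t for h in(0,.052)])
for c in("scene","top"):
    grab_frame(c)
    for r in [r for r in regions_of("cover",c) if r["rect"][0]<320][:1]:
        m=big(r["region"]);f=lambda q:-iou(hullmask(c,cup+[q[0],q[1],p[2]-.0548]),m)
        o=minimize(f,p[:2],method="Nelder-Mead",options=dict(initial_simplex=np.array([p[:2],p[:2]+[.01,0],p[:2]+[0,.01]]),xatol=3e-4,fatol=1e-4));print(c,o.x,o.fun,r["rect"])
uv=np.array([proj("scene",k) for k in cup+[p[0],p[1],p[2]-.0548]]);print("pred",uv.min(0),uv.max(0))
E
```

```text
t 14.83 pos [0.5278 0.1997 0.0959] psi 3.022 w 0.0122 F [-0.6 -0.5 -0.3] gf 20.0
tx,ty,tz,twist [-0.0019 -0.0109  0.1036] 0
scene [0.5303 0.1982] -0.8202597733350312 [226.6, 259.7, 257.7, 295.6]
pred [226.0844 261.9984] [257.2491 297.9956]
```

>>> {"method": "arm_command", "body": {
  "commands": [
    {"tx": 0, "ty": 0, "tz": 0.0, "twist": 0},
    {"tx": 0, "ty": 0, "tz": 0.03, "twist": 0},
    {"tx": 0, "ty": 0, "tz": 0.06, "twist": 0},
    {"tx": 0, "ty": 0, "tz": 0.08, "twist": 0},
    {"tx": 0, "ty": 0, "tz": 0.1, "twist": 0},
    {"tx": 0, "ty": 0, "tz": 0.115, "twist": 0},
    {"tx": 0, "ty": 0, "tz": 0.125, "twist": 0},
    {"tx": 0, "ty": 0, "tz": 0.128, "twist": 0}
  ],
  "grip_force": 12
}}

```text
t: 15.7
eef_pos: [0.5278, 0.1968, 0.0621]
ee_rot: [-3.141, -0.001, 3.021]
force: [0.2, -0.5, -1.6]
width: 0.0115
gripper_force: 12.0
```

>>> {"method": "arm_command", "body": {
  "commands": [
    {"tx": 0, "ty": 0, "tz": 0.003, "twist": 0},
    {"tx": 0, "ty": 0, "tz": 0.006, "twist": 0},
    {"tx": 0, "ty": 0, "tz": 0.008, "twist": 0},
    {"tx": 0, "ty": 0, "tz": 0.008, "twist": 0},
    {"tx": 0, "ty": 0, "tz": 0.008, "twist": 0},
    {"tx": 0, "ty": 0, "tz": 0.008, "twist": 0},
    {"tx": 0, "ty": 0, "tz": 0.008, "twist": 0},
    {"tx": 0, "ty": 0, "tz": 0.008, "twist": 0}
  ],
  "grip_force": 6
}}

```text
t: 16.37
eef_pos: [0.5281, 0.197, 0.0609]
ee_rot: [3.141, 0.0, 3.021]
force: [-0.7, 1.1, -0.8]
width: 0.0118
gripper_force: 6.0
```

>>> {"method": "arm_command", "body": {
  "commands": [
    {"tx": 0, "ty": 0, "tz": 0.003, "twist": 0},
    {"tx": 0, "ty": 0, "tz": 0.006, "twist": 0},
    {"tx": 0, "ty": 0, "tz": 0.01, "twist": 0},
    {"tx": 0, "ty": 0, "tz": 0.01, "twist": 0},
    {"tx": 0, "ty": 0, "tz": 0.01, "twist": 0},
    {"tx": 0, "ty": 0, "tz": 0.01, "twist": 0},
    {"tx": 0, "ty": 0, "tz": 0.01, "twist": 0},
    {"tx": 0, "ty": 0, "tz": 0.01, "twist": 0}
  ]
}}

```text
t: 17.03
eef_pos: [0.5287, 0.1971, 0.0595]
ee_rot: [3.141, 0.002, 3.021]
force: [-1.2, -1.6, 7.5]
width: 0.0118
gripper_force: 6.0
```

The cover is down at the stand-floor height with 7 N of contact. I'll release it and rise.

>>> {"method": "arm_command", "body": {
  "commands": [
    {"tx": 0, "ty": 0, "tz": 0, "twist": 0},
    {"tx": 0, "ty": 0, "tz": 0, "twist": 0},
    {"tx": 0, "ty": 0, "tz": 0, "twist": 0},
    {"tx": 0, "ty": 0, "tz": 0, "twist": 0},
    {"tx": 0, "ty": 0, "tz": -0.05, "twist": 0},
    {"tx": 0, "ty": 0, "tz": -0.2, "twist": 0},
    {"tx": 0, "ty": 0, "tz": -0.36, "twist": 0},
    {"tx": 0, "ty": 0, "tz": -0.52, "twist": 0}
  ],
  "claw": 0.4
}}

```text
t: 17.7
eef_pos: [0.5274, 0.1965, 0.1892]
ee_rot: [-3.14, -0.001, 3.021]
force: [1.3, 1.6, -0.4]
width: 0.035
gripper_force: 0.0
```

```bash
cat > m3.py <<'E'
from fit import *
p=np.load("tank.npy")
cup=np.array([[.032*np.cos(q),.032*np.sin(q),h] for q in t for h in(0,.052)]+[[a*.022,b*.006,.0795] for a in(-1,1) for b in(-1,1)])
s=get_state();print(s["t"],s["eef_pos"],s["width"])
grab_frame("top");grab_frame("scene")
for c in("scene","top"):
    for r in [r for r in regions_of("cover",c) if r["rect"][0]<320][:1]:
        uv=np.array([proj(c,k) for k in cup+[.528,.197,.006]]);print(c,"cover",r["rect"],r["score"],"pred",uv.min(0),uv.max(0))
    for n in("wing_mid","collar"):print(c,n,[(round(r["score"],2),np.round(r["uv"],1)) for r in spot_point(n,c)])
a=[spot_point(n,c) for n in("wing_mid","collar") for c in("scene","top")]
for i,h in((0,.0295),(2,0)):
    if a[i] and a[i+1]:
        X,e=tri(ray("scene",a[i][0]["uv"]),ray("top",a[i+1][0]["uv"]));L=rz(p[2]).T@(X-[p[0],p[1],0]);print(np.round(X,4),e[0],"tank frame",L,"minus axis",L-h*AX)
for c,(x,y) in(("scene",(375,212)),("top",(403,240))):
    im=grab_frame(c);cv2.imwrite(f"pics/w_{c}.png",im[:,:,::-1])
E
python3 m3.py
```

```text
17.7 [0.5274 0.1965 0.1892] 0.03504728606256791
scene cover [229.9, 268.7, 261.3, 307.5] 0.89 pred [228.498  267.2825] [259.0991 310.7304]
scene wing_mid [(0.76, array([373.6, 208.6]))]
scene collar [(0.92, array([367.6, 215.9]))]
top wing_mid [(0.92, array([405.4, 245.3]))]
top collar [(0.91, array([401.8, 238.6]))]
[ 0.4712 -0.1711  0.137 ] 0.003150753220208987 tank frame [-0.0373  0.0005  0.137 ] minus axis [-0.0202  0.0005  0.1129]
[ 0.4866 -0.1677  0.1127] 0.0031252286840678955 tank frame [-0.0222  0.0051  0.1127] minus axis [-0.0222  0.0051  0.1127]
```

The cover silhouette matches the prediction for sitting inside the stand, within about 2 px. My picture views are used up, so I'll get the wing angle numerically by sweeping a wing model over both images.

```bash
cat > wing.py <<'E'
from fit import *
p=np.load("tank.npy")
def sweep(C,up=6,frames=None,verbose=True):
    out={}
    A=np.radians(np.arange(-90,90,5))
    for c in("scene","top"):
        im=frames[c] if frames else cv2.imread(f"pics/w_{c}.png")
        I=cv2.resize(cv2.cvtColor(im,cv2.COLOR_BGR2LAB),None,fx=up,fy=up,interpolation=cv2.INTER_CUBIC).astype(float)
        sk=np.array([C+r*(np.cos(q)*EX+np.sin(q)*EY)+h*AX for q in t for r,h in((.026,0),(.026,.012),(.0195,.016))])
        S=hullmask(c,wtank(p,sk),up)
        sc=[]
        for a in A:
            u=np.cos(a)*EX+np.sin(a)*EY;v=-np.sin(a)*EX+np.cos(a)*EY
            W=np.array([C+sx*.022*u+sy*.006*v+h*AX for sx in(-1,1) for sy in(-1,1) for h in(.016,.043)])
            T=W[1::2]
            best=-1
            for dx in range(-9,10,3):
                for dy in range(-9,10,3):
                    Mt=np.float32([[1,0,dx],[0,1,dy]])
                    pass
            w=hullmask(c,wtank(p,W),up).astype(bool)
            ring=cv2.dilate(w.astype(np.uint8),np.ones((3*up,3*up)),).astype(bool)&~w
            core=cv2.erode(w.astype(np.uint8),np.ones((3,3))).astype(bool)
            a1,b1=I[core],I[ring|(S.astype(bool)&~w)]
            sc.append(np.sum((a1.mean(0)-b1.mean(0))**2/(a1.var(0)+b1.var(0)+20)))
        out[c]=np.array(sc)
        if verbose:print(c,"best",np.degrees(A[np.argsort(sc)[::-1][:4]]).round(),np.round(sc,2))
    tot=out["scene"]/out["scene"].max()+out["top"]/out["top"].max()
    print("total best",np.degrees(A[np.argsort(tot)[::-1][:4]]).round(),tot.max())
    return A,out
if __name__=="__main__":
    for C in([-.0205,-.0005,.110],[-.0195,-.0015,.107],[-.021,.002,.1125]):sweep(np.array(C),verbose=C[2]==.11)
    C=np.array([-.0205,-.0005,.110])
    for c in("scene","top"):
        im=cv2.imread(f"pics/w_{c}.png")
        for n,q in(("wing top",C+.043*AX),("wing front-skirt",C+.008*AX-.026*EX),("skirt +y",C+.01*AX+.026*EY),("disc +y",C+.016*AX+.015*EY),("disc -y",C+.016*AX-.015*EY)):
            u=proj(c,wtank(p,q[None])[0]);print(c,n,u.round(1),im[int(u[1]+.5),int(u[0]+.5)])
E
python3 wing.py
```

```text
scene best [-30. -35. -25. -20.] [0.1  0.1  0.11 0.12 0.14 0.21 0.41 0.73 1.19 1.84 2.59 3.4  3.62 3.35
 2.89 2.33 1.93 1.57 1.27 1.05 0.87 0.74 0.65 0.54 0.45 0.38 0.32 0.27
 0.23 0.19 0.16 0.14 0.13 0.11 0.11 0.1 ]
top best [-25. -30. -20. -35.] [0.51 0.56 0.62 0.67 0.7  0.76 0.87 1.03 1.32 1.72 2.56 3.74 4.72 4.81
 3.88 2.59 1.72 1.18 0.83 0.58 0.41 0.28 0.24 0.22 0.22 0.22 0.23 0.25
 0.28 0.31 0.34 0.38 0.4  0.41 0.44 0.47]
total best [-30. -25. -35. -20.] 1.9820294302667945
total best [-30. -25. -35. -20.] 1.9762613507888833
total best [-30. -25. -35. -20.] 1.9942521694786013
scene wing top [377.7 206.6] [126 134 136]
scene wing front-skirt [377.  222.6] [120 124 130]
scene skirt +y [364.2 216.8] [198 205 217]
scene disc +y [368.5 214.2] [212 217 229]
scene disc -y [377. 211.] [110 112 114]
top wing top [405.2 248. ] [114 113 111]
top wing front-skirt [401.8 249.9] [119 120 117]
top skirt +y [390.9 238.3] [227 227 232]
top disc +y [396.6 240.3] [233 234 238]
top disc -y [411.5 241.6] [163 165 167]
```

The sweep peaks clearly at −28° in both views. Since the tool stays vertical, I'll shut the fingers and use them as a post, pushing the wing's lower end clockwise with the post's corner. Next I'll compute that path.

```bash
cat > path.py <<'E'
from fit import *
p=np.load("tank.npy");C=np.array([-.0205,-.0005,.110]);YAW=np.radians(155.6);S=.016
ex=np.array([np.cos(YAW-np.pi),np.sin(YAW-np.pi),0]);ey=np.array([-ex[1],ex[0],0])
OFF=.0095*ex+.021*ey
def tcp(adeg,back=0,z=.122,s=S):
    a=np.radians(adeg);u=np.cos(a)*EX+np.sin(a)*EY;v=-np.sin(a)*EX+np.cos(a)*EY
    E=C+.043*AX-.006*v-s*u
    h=v*[1,1,0];h/=np.linalg.norm(h)
    X=wtank(p,(E-back*h)[None])[0]-OFF;X[2]=z;return X
if __name__=="__main__":
    for a,b in((-28,.03),(-28,.012),(-28,0),(-35,0),(-45,0),(-55,0),(-65,0),(-75,0),(-85,0),(-95,0)):
        X=tcp(a,b)
        ax=[]
        for i in(-1,1):
            for j in(-1,1):
                c=X+i*.0095*ex+j*.021*ey;L=rz(p[2]).T@(c-[p[0],p[1],0])-C;axl=L@AX;ax.append((round(1e3*axl),round(1e3*np.linalg.norm(L-axl*AX))))
        print(a,b,X,"corner (axial,radius) mm",ax)
E
python3 path.py; python3 go.py .433 -.17 .2 -.426
```

```text
-28 0.03 [ 0.418 -0.21   0.122] corner (axial,radius) mm [(58, 84), (50, 52), (48, 79), (39, 43)]
-28 0.012 [ 0.4264 -0.194   0.122 ] corner (axial,radius) mm [(54, 69), (45, 43), (43, 63), (35, 30)]
-28 0 [ 0.432  -0.1834  0.122 ] corner (axial,radius) mm [(51, 59), (43, 40), (41, 52), (32, 25)]
-35 0 [ 0.4325 -0.1814  0.122 ] corner (axial,radius) mm [(51, 58), (42, 40), (40, 50), (32, 25)]
-45 0 [ 0.4335 -0.1787  0.122 ] corner (axial,radius) mm [(50, 56), (42, 41), (40, 48), (32, 25)]
-55 0 [ 0.4349 -0.1762  0.122 ] corner (axial,radius) mm [(50, 54), (41, 41), (39, 46), (31, 25)]
-65 0 [ 0.4366 -0.174   0.122 ] corner (axial,radius) mm [(49, 52), (40, 40), (38, 43), (30, 25)]
-75 0 [ 0.4386 -0.1722  0.122 ] corner (axial,radius) mm [(48, 50), (39, 40), (37, 41), (29, 24)]
-85 0 [ 0.4408 -0.1709  0.122 ] corner (axial,radius) mm [(46, 48), (38, 39), (36, 38), (28, 24)]
-95 0 [ 0.4432 -0.17    0.122 ] corner (axial,radius) mm [(45, 46), (37, 39), (35, 36), (26, 23)]
t 18.40 pos [0.5279 0.1969 0.1878] psi 3.021 w 0.0350 F [-0.8  0.8  1. ] gf 0.0
tx,ty,tz,twist [ 0.2001 -1.5025 -0.0476] 0.0972
```

>>> {"method": "arm_command", "body": {
  "commands": [
    {"tx": 0.02, "ty": -0.12, "tz": -0.02, "twist": 0.02},
    {"tx": 0.04, "ty": -0.26, "tz": -0.05, "twist": 0.04},
    {"tx": 0.06, "ty": -0.4, "tz": -0.05, "twist": 0.06},
    {"tx": 0.08, "ty": -0.54, "tz": -0.05, "twist": 0.08},
    {"tx": 0.1, "ty": -0.68, "tz": -0.05, "twist": 0.097},
    {"tx": 0.12, "ty": -0.82, "tz": -0.05, "twist": 0.097},
    {"tx": 0.14, "ty": -0.92, "tz": -0.05, "twist": 0.097},
    {"tx": 0.15, "ty": -1.0, "tz": -0.05, "twist": 0.097}
  ],
  "claw": 0,
  "grip_force": 30
}}

```text
t: 19.07
eef_pos: [0.4595, -0.0486, 0.201]
ee_rot: [3.141, 0.0, 2.715]
force: [0.1, -0.6, -0.8]
width: 0.0006
gripper_force: 0.0
```

```bash
python3 go.py .418 -.21 .19 -.426
```

```text
t 19.07 pos [ 0.4595 -0.0486  0.201 ] psi 2.715 w 0.0006 F [ 0.1 -0.6 -0.8] gf 0.0
tx,ty,tz,twist [-0.1161 -0.6566  0.0437] -0.0002
```

>>> {"method": "arm_command", "body": {
  "commands": [
    {"tx": -0.02, "ty": -0.12, "tz": 0, "twist": 0},
    {"tx": -0.04, "ty": -0.25, "tz": 0, "twist": 0},
    {"tx": -0.07, "ty": -0.38, "tz": 0, "twist": 0},
    {"tx": -0.09, "ty": -0.51, "tz": 0, "twist": 0},
    {"tx": -0.11, "ty": -0.61, "tz": 0.03, "twist": 0},
    {"tx": -0.116, "ty": -0.65, "tz": 0.12, "twist": 0},
    {"tx": -0.116, "ty": -0.65, "tz": 0.22, "twist": 0},
    {"tx": -0.116, "ty": -0.65, "tz": 0.3, "twist": 0}
  ]
}}

```text
t: 19.73
eef_pos: [0.4193, -0.2075, 0.1246]
ee_rot: [3.141, 0.0, 2.714]
force: [0.5, 0.1, -0.1]
width: 0.0006
gripper_force: 0.0
```

```bash
cat > st.py <<'E'
from path import *
import go,sys
for a in sys.argv[1:]:
    a,b=[float(v) for v in a.split(",")];print(a,b);go.rel(tcp(a,b,.117),-.426)
E
python3 st.py -28,.006 -28,0 -32,0 -36,0 -40,0
```

```text
-28.0 0.006
t 19.73 pos [ 0.4193 -0.2075  0.1246] psi 2.714 w 0.0006 F [ 0.5  0.1 -0.1] gf 0.0
tx,ty,tz,twist [-0.005   0.0849  0.0304] -0.0006
-28.0 0.0
t 19.73 pos [ 0.4193 -0.2075  0.1246] psi 2.714 w 0.0006 F [ 0.5  0.1 -0.1] gf 0.0
tx,ty,tz,twist [-0.0064  0.1088  0.0304] -0.0006
-32.0 0.0
t 19.73 pos [ 0.4193 -0.2075  0.1246] psi 2.714 w 0.0006 F [ 0.5  0.1 -0.1] gf 0.0
tx,ty,tz,twist [-0.0053  0.1135  0.0304] -0.0006
-36.0 0.0
t 19.73 pos [ 0.4193 -0.2075  0.1246] psi 2.714 w 0.0006 F [ 0.5  0.1 -0.1] gf 0.0
tx,ty,tz,twist [-0.0046  0.1181  0.0304] -0.0006
-40.0 0.0
t 19.73 pos [ 0.4193 -0.2075  0.1246] psi 2.714 w 0.0006 F [ 0.5  0.1 -0.1] gf 0.0
tx,ty,tz,twist [-0.0041  0.1228  0.0304] -0.0006
```

>>> {"method": "arm_command", "body": {
  "commands": [
    {"tx": 0, "ty": 0.02, "tz": 0.02, "twist": 0},
    {"tx": 0, "ty": 0.04, "tz": 0.03, "twist": 0},
    {"tx": 0, "ty": 0.06, "tz": 0.03, "twist": 0},
    {"tx": -0.005, "ty": 0.08, "tz": 0.03, "twist": 0},
    {"tx": -0.005, "ty": 0.09, "tz": 0.03, "twist": 0},
    {"tx": -0.006, "ty": 0.1, "tz": 0.03, "twist": 0},
    {"tx": -0.006, "ty": 0.105, "tz": 0.03, "twist": 0},
    {"tx": -0.006, "ty": 0.108, "tz": 0.03, "twist": 0}
  ]
}}

```text
t: 20.4
eef_pos: [0.4329, -0.1824, 0.1188]
ee_rot: [3.141, 0.001, 2.717]
force: [-1.2, -0.5, 0.2]
width: 0.0007
gripper_force: 0.0
```

```bash
python3 st.py  -28,0 -36,0 -40,0 -44,0 -48,0
```

```text
-28.0 0.0
t 20.40 pos [ 0.4329 -0.1824  0.1188] psi 2.717 w 0.0007 F [-1.2 -0.5  0.2] gf 0.0
tx,ty,tz,twist [ 0.0015 -0.0052  0.0071] 0.0003
-36.0 0.0
t 20.40 pos [ 0.4329 -0.1824  0.1188] psi 2.717 w 0.0007 F [-1.2 -0.5  0.2] gf 0.0
tx,ty,tz,twist [0.0032 0.0041 0.0071] 0.0003
-40.0 0.0
t 20.40 pos [ 0.4329 -0.1824  0.1188] psi 2.717 w 0.0007 F [-1.2 -0.5  0.2] gf 0.0
tx,ty,tz,twist [0.0037 0.0088 0.0071] 0.0003
-44.0 0.0
t 20.40 pos [ 0.4329 -0.1824  0.1188] psi 2.717 w 0.0007 F [-1.2 -0.5  0.2] gf 0.0
tx,ty,tz,twist [0.0039 0.0135 0.0071] 0.0003
-48.0 0.0
t 20.40 pos [ 0.4329 -0.1824  0.1188] psi 2.717 w 0.0007 F [-1.2 -0.5  0.2] gf 0.0
tx,ty,tz,twist [0.0038 0.0181 0.0071] 0.0003
```

>>> {"method": "arm_command", "body": {
  "commands": [
    {"tx": 0.002, "ty": 0.002, "tz": 0.005, "twist": 0},
    {"tx": 0.002, "ty": 0.004, "tz": 0.005, "twist": 0},
    {"tx": 0.003, "ty": 0.006, "tz": 0.005, "twist": 0},
    {"tx": 0.003, "ty": 0.008, "tz": 0.005, "twist": 0},
    {"tx": 0.003, "ty": 0.01, "tz": 0.005, "twist": 0},
    {"tx": 0.004, "ty": 0.012, "tz": 0.005, "twist": 0},
    {"tx": 0.004, "ty": 0.0135, "tz": 0.005, "twist": 0},
    {"tx": 0.004, "ty": 0.0135, "tz": 0.005, "twist": 0}
  ]
}}

```text
t: 21.07
eef_pos: [0.433, -0.1792, 0.117]
ee_rot: [-3.142, -0.0, 2.716]
force: [0.2, -1.0, -0.3]
width: 0.0005
gripper_force: 0.0
```

```bash
cat > wn.py <<'E'
from wing import *
fr={c:grab_frame(c)[:,:,::-1].copy() for c in("scene","top")}
A,o=sweep(np.array([-.0205,-.0005,.110]),frames=fr,verbose=False)
for c in o:
    k=np.argmax(o[c]);print(c,np.degrees(A[k]).round(),np.round(o[c][max(0,k-2):k+3],2))
E
python3 wn.py; python3 st.py -44,0 -48,0 -52,0 -56,0
```

```text
total best [-35. -30. -40. -45.] 1.5324113502648817
scene -30.0 [2.26 2.87 2.98 2.7  2.35]
top 75.0 [0.18 0.2  0.21 0.2  0.19]
-44.0 0.0
t 21.17 pos [ 0.433  -0.1792  0.117 ] psi 2.716 w 0.0004 F [0.1 0.3 0.8] gf 0.0
tx,ty,tz,twist [-0.0012  0.0018  0.0001] 0.0001
-48.0 0.0
t 21.17 pos [ 0.433  -0.1792  0.117 ] psi 2.716 w 0.0004 F [0.1 0.3 0.8] gf 0.0
tx,ty,tz,twist [-0.0013  0.0064  0.0001] 0.0001
-52.0 0.0
t 21.17 pos [ 0.433  -0.1792  0.117 ] psi 2.716 w 0.0004 F [0.1 0.3 0.8] gf 0.0
tx,ty,tz,twist [-0.0016  0.011   0.0001] 0.0001
-56.0 0.0
t 21.17 pos [ 0.433  -0.1792  0.117 ] psi 2.716 w 0.0004 F [0.1 0.3 0.8] gf 0.0
tx,ty,tz,twist [-0.0023  0.0154  0.0001] 0.0001
```

```bash
python3 st.py -30,-.005 -30,-.008 -30,-.012
```

```text
-30.0 -0.005
t 21.17 pos [ 0.433  -0.1792  0.117 ] psi 2.716 w 0.0004 F [0.1 0.3 0.8] gf 0.0
tx,ty,tz,twist [-0.0048  0.0054  0.0001] 0.0001
-30.0 -0.008
t 21.17 pos [ 0.433  -0.1792  0.117 ] psi 2.716 w 0.0004 F [0.1 0.3 0.8] gf 0.0
tx,ty,tz,twist [-0.0059  0.0173  0.0001] 0.0001
-30.0 -0.012
t 21.17 pos [ 0.433  -0.1792  0.117 ] psi 2.716 w 0.0004 F [0.1 0.3 0.8] gf 0.0
tx,ty,tz,twist [-0.0074  0.0333  0.0001] 0.0001
```

>>> {"method": "arm_command", "body": {
  "commands": [
    {"tx": -0.003, "ty": 0.005, "tz": 0, "twist": 0},
    {"tx": -0.005, "ty": 0.01, "tz": 0, "twist": 0},
    {"tx": -0.006, "ty": 0.014, "tz": 0, "twist": 0},
    {"tx": -0.006, "ty": 0.018, "tz": 0, "twist": 0},
    {"tx": -0.006, "ty": 0.022, "tz": 0, "twist": 0},
    {"tx": -0.007, "ty": 0.026, "tz": 0, "twist": 0},
    {"tx": -0.007, "ty": 0.03, "tz": 0, "twist": 0},
    {"tx": -0.007, "ty": 0.033, "tz": 0, "twist": 0}
  ]
}}

```text
t: 21.83
eef_pos: [0.4374, -0.1724, 0.117]
ee_rot: [-3.141, -0.001, 2.716]
force: [-4.7, -2.4, 3.3]
width: 0.0001
gripper_force: 2.8
```

```bash
python3 wn.py; python3 st.py -50,0 -55,0 -30,-.012
```

```text
total best [-50. -55. -45. -60.] 1.4960756940652773
scene -45.0 [1.92 2.39 2.4  1.99 1.67]
top 85.0 [0.06 0.06 0.06]
-50.0 0.0
t 21.93 pos [ 0.4375 -0.1724  0.117 ] psi 2.716 w 0.0003 F [-5.1 -2.5  2.9] gf 2.7
tx,ty,tz,twist [ 0.004  -0.0238  0.    ] 0.0001
-55.0 0.0
t 21.93 pos [ 0.4375 -0.1724  0.117 ] psi 2.716 w 0.0003 F [-5.1 -2.5  2.9] gf 2.7
tx,ty,tz,twist [ 0.0033 -0.0182  0.    ] 0.0001
-30.0 -0.012
t 21.93 pos [ 0.4375 -0.1724  0.117 ] psi 2.716 w 0.0003 F [-5.1 -2.5  2.9] gf 2.7
tx,ty,tz,twist [-0.002   0.0007  0.    ] 0.0001
```

>>> {"method": "arm_command", "body": {
  "commands": [
    {"tx": 0, "ty": 0.001, "tz": 0, "twist": 0},
    {"tx": 0, "ty": 0.003, "tz": 0, "twist": 0},
    {"tx": 0, "ty": 0.004, "tz": 0, "twist": 0},
    {"tx": 0, "ty": 0.005, "tz": 0, "twist": 0},
    {"tx": -0.001, "ty": 0.007, "tz": 0, "twist": 0},
    {"tx": -0.001, "ty": 0.009, "tz": 0, "twist": 0},
    {"tx": -0.001, "ty": 0.009, "tz": 0, "twist": 0},
    {"tx": -0.001, "ty": 0.009, "tz": 0, "twist": 0}
  ]
}}

```text
t: 22.6
eef_pos: [0.4387, -0.1704, 0.117]
ee_rot: [-3.141, -0.001, 2.716]
force: [-4.3, -2.6, 3.3]
width: 0.0004
gripper_force: 2.7
```

```bash
python3 wn.py
```

```text
total best [-55. -50. -60. -45.] 1.4656011770066522
scene -55.0 [1.09 1.72 1.98 1.85 1.46]
top 65.0 [0.03 0.05 0.06 0.06 0.05]
```

>>> {"method": "arm_command", "body": {
  "commands": [
    {"tx": 0, "ty": 0.001, "tz": 0, "twist": 0},
    {"tx": -0.001, "ty": 0.003, "tz": 0, "twist": 0},
    {"tx": -0.001, "ty": 0.004, "tz": 0, "twist": 0},
    {"tx": -0.001, "ty": 0.006, "tz": 0, "twist": 0},
    {"tx": -0.002, "ty": 0.006, "tz": 0, "twist": 0},
    {"tx": -0.002, "ty": 0.006, "tz": 0, "twist": 0},
    {"tx": -0.002, "ty": 0.006, "tz": 0, "twist": 0},
    {"tx": -0.002, "ty": 0.006, "tz": 0, "twist": 0}
  ]
}}

```text
t: 23.37
eef_pos: [0.4394, -0.1695, 0.1171]
ee_rot: [-3.141, -0.001, 2.716]
force: [-6.0, -2.1, 5.0]
width: 0.0002
gripper_force: 3.7
```

>>> {"method": "arm_command", "body": {
  "commands": [
    {"tx": 0, "ty": 0.001, "tz": 0, "twist": 0},
    {"tx": -0.001, "ty": 0.003, "tz": 0, "twist": 0},
    {"tx": -0.001, "ty": 0.004, "tz": 0, "twist": 0},
    {"tx": -0.001, "ty": 0.006, "tz": 0, "twist": 0},
    {"tx": -0.002, "ty": 0.006, "tz": 0, "twist": 0},
    {"tx": -0.002, "ty": 0.006, "tz": 0, "twist": 0},
    {"tx": -0.002, "ty": 0.006, "tz": 0, "twist": 0},
    {"tx": -0.002, "ty": 0.006, "tz": 0, "twist": 0}
  ]
}}

```text
t: 24.03
eef_pos: [0.4397, -0.1689, 0.117]
ee_rot: [-3.14, -0.002, 2.716]
force: [-7.6, -6.5, 5.3]
width: 0.0001
gripper_force: 5.3
```

```bash
python3 wn.py
```

```text
total best [ 55. -55. -60.  50.] 1.0564791146752688
scene -55.0 [1.15 1.62 1.71 1.53 1.21]
top 55.0 [0.05 0.07 0.07 0.05 0.03]
```

>>> {"method": "arm_command", "body": {
  "commands": [
    {"tx": -0.001, "ty": 0.002, "tz": 0, "twist": 0},
    {"tx": -0.002, "ty": 0.004, "tz": 0, "twist": 0},
    {"tx": -0.002, "ty": 0.005, "tz": 0, "twist": 0},
    {"tx": -0.003, "ty": 0.006, "tz": 0, "twist": 0},
    {"tx": -0.004, "ty": 0.008, "tz": 0, "twist": 0},
    {"tx": -0.004, "ty": 0.01, "tz": 0, "twist": 0},
    {"tx": -0.004, "ty": 0.01, "tz": 0, "twist": 0},
    {"tx": -0.004, "ty": 0.01, "tz": 0, "twist": 0}
  ]
}}

```text
t: 24.8
eef_pos: [0.4401, -0.1681, 0.1169]
ee_rot: [-3.137, -0.004, 2.716]
force: [-13.0, -13.0, 9.3]
width: 0.0007
gripper_force: 8.3
```

```bash
python3 wn.py
```

```text
total best [-60. -55. -65. -50.] 1.5448528912186508
scene -55.0 [1.04 1.41 1.49 1.37 1.11]
top 45.0 [0.04 0.07 0.09 0.08 0.05]
```

>>> {"method": "arm_command", "body": {
  "commands": [
    {"tx": -0.001, "ty": 0.001, "tz": 0, "twist": 0},
    {"tx": -0.002, "ty": 0.002, "tz": 0, "twist": 0},
    {"tx": -0.003, "ty": 0.003, "tz": 0, "twist": 0},
    {"tx": -0.004, "ty": 0.004, "tz": 0, "twist": 0},
    {"tx": -0.004, "ty": 0.005, "tz": 0, "twist": 0},
    {"tx": -0.004, "ty": 0.006, "tz": 0, "twist": 0},
    {"tx": -0.004, "ty": 0.006, "tz": 0, "twist": 0},
    {"tx": -0.004, "ty": 0.006, "tz": 0, "twist": 0}
  ]
}}

```text
t: 25.57
eef_pos: [0.4403, -0.1677, 0.1168]
ee_rot: [-3.135, -0.006, 2.715]
force: [-15.9, -16.0, 10.9]
width: 0.0006
gripper_force: 10.5
```

```bash
python3 wn.py
```

```text
total best [-60. -55. -65. -50.] 1.9429597883785372
scene -55.0 [1.01 1.36 1.44 1.32 1.09]
top -60.0 [0.08 0.09 0.09 0.08 0.06]
```

>>> {"method": "arm_command", "body": {
  "commands": [
    {"tx": -0.001, "ty": 0.001, "tz": 0, "twist": 0},
    {"tx": -0.003, "ty": 0.002, "tz": 0, "twist": 0},
    {"tx": -0.004, "ty": 0.003, "tz": 0, "twist": 0},
    {"tx": -0.005, "ty": 0.004, "tz": 0, "twist": 0},
    {"tx": -0.006, "ty": 0.005, "tz": 0, "twist": 0},
    {"tx": -0.007, "ty": 0.006, "tz": 0, "twist": 0},
    {"tx": -0.007, "ty": 0.006, "tz": 0, "twist": 0},
    {"tx": -0.007, "ty": 0.006, "tz": 0, "twist": 0}
  ]
}}

```text
t: 26.33
eef_pos: [0.4407, -0.1675, 0.1167]
ee_rot: [-3.134, -0.009, 2.715]
force: [-21.4, -17.5, 16.7]
width: 0.0004
gripper_force: 13.4
```

```bash
python3 wn.py
```

```text
total best [-60. -55. -50. -65.] 1.9607272869021164
scene -55.0 [0.91 1.18 1.23 1.14 0.96]
top -60.0 [0.1  0.1  0.11 0.1  0.09]
```

>>> {"method": "arm_command", "body": {
  "commands": [
    {"tx": -0.001, "ty": 0.001, "tz": -0.003, "twist": 0},
    {"tx": -0.002, "ty": 0.002, "tz": -0.006, "twist": 0},
    {"tx": -0.003, "ty": 0.002, "tz": -0.009, "twist": 0},
    {"tx": -0.003, "ty": 0.003, "tz": -0.012, "twist": 0},
    {"tx": -0.004, "ty": 0.003, "tz": -0.014, "twist": 0},
    {"tx": -0.004, "ty": 0.004, "tz": -0.016, "twist": 0},
    {"tx": -0.004, "ty": 0.004, "tz": -0.016, "twist": 0},
    {"tx": -0.004, "ty": 0.004, "tz": -0.016, "twist": 0}
  ]
}}

```text
t: 27.1
eef_pos: [0.4454, -0.1643, 0.1196]
ee_rot: [-3.14, -0.005, 2.715]
force: [-8.7, -3.6, -2.2]
width: -0.0001
gripper_force: 3.6
```

```bash
python3 wn.py
```

```text
total best [-50. -45. -80. -75.] 1.7538561892633702
scene -80.0 [0.45 0.56 0.61 0.56 0.46]
top -55.0 [0.15 0.16 0.16 0.16 0.15]
```

>>> {"method": "arm_command", "body": {
  "commands": [
    {"tx": 0.008, "ty": -0.008, "tz": 0, "twist": 0},
    {"tx": 0.016, "ty": -0.016, "tz": 0, "twist": 0},
    {"tx": 0.033, "ty": -0.031, "tz": 0, "twist": 0},
    {"tx": 0.05, "ty": -0.05, "tz": 0, "twist": 0},
    {"tx": 0.05, "ty": -0.05, "tz": -0.05, "twist": 0},
    {"tx": 0.05, "ty": -0.05, "tz": -0.12, "twist": 0},
    {"tx": 0.05, "ty": -0.05, "tz": -0.2, "twist": 0},
    {"tx": 0.05, "ty": -0.05, "tz": -0.24, "twist": 0}
  ]
}}

```text
t: 27.87
eef_pos: [0.4329, -0.1706, 0.1835]
ee_rot: [3.14, 0.004, 2.717]
force: [1.5, 0.6, 0.5]
width: 0.0006
gripper_force: 0.0
```

```bash
python3 wn.py
```

```text
total best [-85. -80.  70. -90.] 1.3618117744236569
scene -85.0 [2.65 3.3  3.   2.06]
top 70.0 [0.01 0.01 0.01 0.01 0.01]
```

>>> {"method": "arm_command", "body": {
  "commands": [
    {"tx": 0, "ty": 0, "tz": -0.08, "twist": 0},
    {"tx": 0, "ty": 0, "tz": -0.16, "twist": 0},
    {"tx": 0, "ty": -0.1, "tz": -0.2, "twist": 0},
    {"tx": 0, "ty": -0.22, "tz": -0.2, "twist": 0},
    {"tx": 0, "ty": -0.35, "tz": -0.2, "twist": 0},
    {"tx": 0, "ty": -0.5, "tz": -0.2, "twist": 0},
    {"tx": 0, "ty": -0.65, "tz": -0.2, "twist": 0},
    {"tx": 0, "ty": -0.8, "tz": -0.2, "twist": 0}
  ]
}}

```text
t: 28.63
eef_pos: [0.3481, -0.3537, 0.2303]
ee_rot: [3.141, 0.0, 2.717]
force: [1.3, 0.7, 0.2]
width: 0.0005
gripper_force: 0.0
```

>>> {"method": "arm_command", "body": {
  "commands": [
    {"tx": 0, "ty": -0.1, "tz": 0, "twist": 0},
    {"tx": 0, "ty": -0.2, "tz": 0, "twist": 0},
    {"tx": 0, "ty": -0.3, "tz": 0, "twist": 0},
    {"tx": 0, "ty": -0.4, "tz": 0, "twist": 0},
    {"tx": 0, "ty": -0.5, "tz": 0, "twist": 0},
    {"tx": 0, "ty": -0.6, "tz": 0, "twist": 0},
    {"tx": 0, "ty": -0.6, "tz": 0, "twist": 0},
    {"tx": 0, "ty": -0.6, "tz": 0, "twist": 0}
  ]
}}

```text
t: 29.3
eef_pos: [0.2864, -0.4897, 0.2295]
ee_rot: [3.141, -0.002, 2.714]
force: [0.2, -0.4, -0.2]
width: 0.0006
gripper_force: 0.0
```

```bash
python3 wn.py; python3 m3.py | head -3
```

```text
total best [-85. -80. -90.  85.] 2.0
scene -85.0 [2.76 3.42 3.08 2.12]
top -85.0 [3.09 3.1  2.87 2.39]
29.4 [ 0.2871 -0.4887  0.2302] 0.0006061146138700935
scene cover [230.6, 269.0, 259.2, 309.0] 0.62 pred [228.498  267.2825] [259.0991 310.7304]
scene wing_mid [(0.88, array([376.7, 208.8])), (0.69, array([412.2, 239.4])), (0.24, array([390. , 275.1]))]
```

Both cameras put the wing at about −85°, so it turned about 57°. Given the cap's starting range, only the first-click rest position fits that. The cover is still in its stand, so I'm handing in.

```bash
python3 -c "
from station import *
print(job_done())"
```

```text
the job is handed in; nothing more can be done
None
```

I set the dust cover upright inside the large grey stand, turned the cap's wing clockwise about 57° to what the measured angle says is the first click (the click was not sensed directly), and handed the job in at about 30 s with the arm clear.

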